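# Clear two jars, free the clamped coupon, put the jars back

### The job

Two jars block the way out of the clamp fixture: first stand both of them on the green side mat, then swing the clamp bar up by its red grip and leave it standing open. Slide the copper coupon straight out of its guides past the place where the jars stood, and lay it flat across the two grey ribs of the white stand, lengthwise and centred. Last, put each jar back upright in the middle of the same coloured disc it came from.

Things in the scene. Friction and masses are not known exactly. Their poses are not given: they have to be found in the camera images.
- white_jar_center (a point): Small clear round jar with a white screw lid, 45 mm across and 58 mm high, about 70 g. The point is on its axis half-way up, 29 mm over its underside. The lid (diameter 45) is the top 12 mm; the body below is 44 across. It starts on one of the two discs (which one varies). z axis up.
- blue_jar_center (a point): Small clear sample jar with a light-blue screw cap, 41 mm across and 53 mm high, about 50 g. The point is on its axis half-way up, 26.5 mm over its underside. The cap (diameter 41) is the top 13 mm; the body below tapers to about 30 to 36 mm across. It starts on the other disc. z axis up.
- disc_yellow: Yellow disc, 58 mm in diameter, 3 mm thick, fixed on the table: home of the jar that starts on it. Origin: centre of its underside. The discs stand side by side 64 mm apart in front of the mouth of the clamp fixture, their centres 160 mm from the fixture's origin along its -x and 32 mm to either side.
- disc_red: Red disc, otherwise like the yellow one: home of the jar that starts on it. Origin: centre of its underside.
- side_mat: Green flat mat, 150 (x) x 100 (y) mm, 3 mm thick, fixed on the table: the side area, with room for both jars side by side along its x. Origin: centre of its underside.
- clamp_fixture: Fixed aluminium clamp fixture, base 110 (x) x 84 (y) x 18 mm, origin at the centre of its underside, z up. Its mouth faces its own -x; the coupon lies on the base top (z 18) between two dark guide rails (2 mm play on each side) under overhanging lips whose top is at z 29, so it can leave only by sliding along the fixture's -x; it must travel at least 80 mm to be clear of the lips. The hinge axis of the clamp bar runs along the fixture's x through its point (12, 38, 36) mm.
- clamp_bar (a joint): Angle of the grey clamp bar (rad): about 0 lying across the coupon (start, 0 to 0.03), growing to 1.57 standing upright and stopping at 1.6; it turns about the fixture's x axis, the red grip rising and moving over towards the fixture's +y. While it is down, a pin under it stands in a hole of the coupon. A stiff hinge (0.08 N m friction) keeps it where it is left. The bar is 14 mm wide.
- bar_grip (a point): Centre of the red grip at the free end of the clamp bar: a round bar 16 mm in diameter and 22 mm long, lying along the fixture's x (parallel to the hinge), 100 mm from the hinge axis. With the bar down it is at the fixture's (12, -62, 36) mm, 20 mm outside the base's edge. Pinched on its two end faces (22 mm apart, closing along the fixture's x), it can turn between the fingers as the bar swings.
- coupon_center (a point): Copper test coupon, a flat plate 120 (x) x 40 (y) x 6 (z) mm, 60 g, with a 14 mm hole near its +x end. The point is at its centre, half-way through its thickness. In the fixture its axes are parallel to the fixture's, its centre is at the fixture's (-30, 0, 21) mm, and its -x end overhangs the base freely by 35 mm with its underside 18 mm above the table: there it can be gripped by its long edges (40 mm wide).
- coupon_stand: White fixed stand: plate 110 (x) x 74 (y) x 4 mm with two grey cross ribs at x = +25 and -25 mm (each 6 mm thick) whose tops are 18 mm above the table; a lug 10 mm tall at each rib end, 62 mm apart across y, keeps the coupon between. Between and outside the ribs fingers find free space down to the plate. The coupon lies along the stand's x, either way round. Origin: centre of its underside.
Things that resemble listed ones, but are neither listed nor needed, are in the scene too. Of the things like the part that bears white_jar_center, leave any that is black or pink; of the rest the smaller one is meant.

How it is judged (in metres and radians):
On the way, in this order (a step that is already met when the one before it is completed fails the run):
1. both jars stand upright on the green mat, the coupon still in place (x of white_jar_center in the frame of side_mat between -0.075 and 0.075 m and y of white_jar_center in the frame of side_mat between -0.05 and 0.05 m and x of blue_jar_center in the frame of side_mat between -0.075 and 0.075 m and y of blue_jar_center in the frame of side_mat between -0.05 and 0.05 m and angle between each of white_jar_center, blue_jar_center's own z axis and vertical below 0.12 rad and height (world z) of white_jar_center below 0.037 m and height (world z) of blue_jar_center below 0.035 m and distance of coupon_center from where it was at the start of the episode below 0.01 m), for 0.2 s.
2. the clamp bar is swung up (at least 1.1 rad) with the coupon still in the fixture (value of joint clamp_bar above 1.1 rad and distance of coupon_center from where it was at the start of the episode below 0.02 m), for 0.2 s.
3. the coupon lies flat on the stand's ribs while both jars are on the mat (x of coupon_center in the frame of coupon_stand between -0.018 and 0.018 m and y of coupon_center in the frame of coupon_stand between -0.012 and 0.012 m and angle between the x axis of coupon_center and the x axis of coupon_stand, either way round below 0.2 rad and angle between each of coupon_center, white_jar_center, blue_jar_center's own z axis and vertical below 0.12 rad and z of coupon_center in the frame of coupon_stand between 0.018 and 0.025 m and x of white_jar_center in the frame of side_mat between -0.075 and 0.075 m and y of white_jar_center in the frame of side_mat between -0.05 and 0.05 m and x of blue_jar_center in the frame of side_mat between -0.075 and 0.075 m and y of blue_jar_center in the frame of side_mat between -0.05 and 0.05 m and height (world z) of white_jar_center below 0.037 m and height (world z) of blue_jar_center below 0.035 m), for 0.2 s.
4. both jars stand upright on the discs they came from (distance of each of white_jar_center, blue_jar_center from where it was at the start of the episode below 0.015 m and angle between each of white_jar_center, blue_jar_center's own z axis and vertical below 0.12 rad), for 0.2 s.
At the end, for the whole second after the job is handed in: The coupon lies flat on the stand's two ribs, its centre within 18 mm along and 12 mm across of the stand's centre and its length within 0.2 rad of the stand's x; each jar stands upright within 15 mm of where it stood at the start, on its own disc; the clamp bar stands open (over 1.0 rad) (all of step 4 and x of coupon_center in the frame of coupon_stand between -0.018 and 0.018 m and y of coupon_center in the frame of coupon_stand between -0.012 and 0.012 m and angle between the x axis of coupon_center and the x axis of coupon_stand, either way round below 0.2 rad and angle between coupon_center's own z axis and vertical below 0.12 rad and z of coupon_center in the frame of coupon_stand between 0.018 and 0.025 m and value of joint clamp_bar above 1 rad); the robot touches nothing.
It fails at once if a jar is tipped over (more than 0.7 rad) (angle between any of white_jar_center, blue_jar_center's own z axis and vertical above 0.7 rad).
It also fails if it takes over 136 s, if anything falls off the work surface, if the arm or the gripper's body presses on something with over 40 N, if the wrist force passes 120 N, or if a joint passes its speed limit or range.

### The arm

A 6-joint arm with a two-finger parallel gripper is mounted at the origin on a cart in front of the work surface, level with it; the furniture and walls round the work are solid. World frame = base frame: x ahead of the robot, y to its left, z up, the work surface at z = 0. Lengths are in mm, angles in rad, forces in N, time in s.
With the tool pointing down it reaches from about 350 to 875 mm from the base axis. Payload 4.2 kg.
Tool frame: the origin (TCP) lies at the very end of the fingers, on their centre line; the grasp point (between the pads) lies 19 mm behind it (arm.tcp_to_grasp is the x of the grasp point in the tool frame, in mm); x points along the fingers, z is the direction in which the jaws open and shut, and the axes are right-handed (so a half turn about x gives the same grasp; the last joint's range is limited). The gripper opens to 85 mm and grips with 20 to 120 N. Pads are 22 mm wide; open, the fingers measure 114 mm over their backs; the gripper's body (76 mm by 85 mm) begins 54 mm behind the grasp point. The pads swing forward as they close: fully open they stand 13 mm farther back than shut.
Start: joints at [1.563, 0.385, 0.008, 0, -1.194, -0.259], TCP at [164.747, 602.875, 231.312] pointing down, gripper open.
Joint ranges: [-3.14, 3.14], [-1.21, 2.06], [-1.07, 1.41], [-3.16, 2.05], [-2.99, -0.16], [-3.1, 3.1]. Speed limits (rad/s): [2.79, 2.79, 3.14, 3.14, 3.14, 3.14].

### API

Orientations are given as a unit quaternion [x, y, z, w].
In Python, from bench import status, get_image, job, arm gives the robot as it stands.
- The arm moves only by the tool apply_moves, never from a script. Its argument "targets" is text: rows parted by semicolons, each of 5 numbers parted by spaces: the shift along the tool's x, y, z in mm, then the turn about the tool's x in degrees, then the gripper's target within -1 to 1 (shut at 1, half-way at 0, fully open at -1). In form: dx dy dz spin hand; .... A call has 1 to 10 rows; each row is the pose to reach, as a shift and turn from the pose commanded when the call began, along the tool's axes at that moment; what a row does not reach only later rows make up. A row lasts 1/12 s, in which the tool goes at most 41.7 mm and 7.16 degrees, less where a joint would pass 70% of its speed; a pose out of reach is approached as far as the arm can. A call with a gripper value outside its range is refused whole. The fingers move at their own pace and stop on an object; the grip force is fixed at half the most. Time passes only in rows, so rows that repeat a pose let the fingers close. It gives the time, the measured TCP pose, the force and the opening at its end, in the units of the state.
- status.read_state(): the state, without advancing time (a new reading comes with each control period).
- get_image(name): name is "scene" or "top" or "wrist"; returns a dict with "img" (384x512x3 uint8, red, green, blue), "mtx" (3x3 intrinsics, pixels), "world_from_camera" (4x4, takes a point from camera to world coordinates). Camera axes: x right, y down, z forward; pixel columns grow to the right and rows downward; lengths in mm; the calibration is good to about 2 mm. The wrist camera is an equidistant fisheye: a pixel r from the principal point sees the ray r / f radians off the axis. A picture is of the moment at which its call begins. There is no depth.
- job.job_done(): hands the job in, once; it reports no verdict.
The state is a dict: "clock": time; "joints": joint angles; "joint_vel": joint speeds; "joint_efforts": joint torques, N m; "position": TCP position; "ee_rot": TCP orientation; "contact_force": force on the tool from outside, world axes, zero at the start; "wrist_torque": the same for the moment, N m; "gripper_width": finger opening in mm.
Only numpy, scipy, OpenCV 4.12 (cv2) and the standard library are available. Lean on these libraries where they do the work, as an engineer would, in place of code of your own. Each camera call takes 0.05 s, during which the arm holds its last target.

## Working session

There is one attempt and no reset: what is moved stays moved. The work goes in short steps, Python scripts to look and compute and a tool call to move; the robot and the scene stay as the last step left them, time stands still between calls to the robot, and variables do not carry over. Pictures are saved under pics/ and viewed, and the job is handed in when it is done.

Besides the shell and the picture viewer there is one more tool, called after "Emit:" by a JSON object that holds its "method" and its "body". apply_moves: Moves the arm, as the interface text tells. Its arguments: {"type":"object","properties":{"targets":{"type":"string"}},"required":["targets"]}

```bash
ls; mkdir -p pics
python3 - <<'E'
from bench import status,get_image,job,arm
import cv2,numpy as np
s=status.read_state();print(s);print([a for a in dir(arm) if a[0]!='_'])
for n in ("scene","top","wrist"):
    d=get_image(n);cv2.imwrite(f"pics/{n}0.png",d["img"][:,:,::-1]);print(n,d["mtx"].round(1).tolist(),d["world_from_camera"].round(3).tolist())
E
```

```text
pics
{'clock': 0.0, 'joints': array([ 1.56260698e+00,  3.85579439e-01,  6.61096761e-03, -5.18106804e-04,
       -1.19399856e+00, -2.58605207e-01]), 'joint_vel': array([-2.17736491e-04,  4.44907745e-06,  4.73062576e-05, -3.20202506e-04,
        8.01846989e-05,  4.42483084e-04]), 'joint_efforts': array([ 1.10355199e-03, -3.92286944e+01,  1.88399577e+01,  4.18607980e+00,
       -4.56464215e-03, -6.10223818e-07]), 'position': array([164.59466395, 602.32406138, 230.1991239 ]), 'ee_rot': array([-0.5614944 , -0.42850111,  0.56270468, -0.42950468]), 'contact_force': array([-0.45291868, -0.46048317, -0.34501813]), 'wrist_torque': array([0.01355844, 0.03250888, 0.00039094]), 'gripper_width': 85.49749467811763}
['IKError', 'tcp_to_grasp']
scene [[370.4, 0.0, 256.9], [0.0, 370.4, 187.4], [0.0, 0.0, 1.0]] [[-0.706, -0.3, 0.641, -158.011], [-0.707, 0.277, -0.65, 645.342], [0.018, -0.913, -0.408, 432.649], [0.0, 0.0, 0.0, 1.0]]
top [[444.8, 0.0, 256.4], [0.0, 444.8, 196.0], [0.0, 0.0, 1.0]] [[-0.018, -0.984, 0.176, 289.187], [-1.0, 0.017, -0.006, 47.657], [0.003, -0.176, -0.984, 1141.601], [0.0, 0.0, 0.0, 1.0]]
wrist [[297.3, 0.0, 256.7], [0.0, 297.3, 191.6], [0.0, 0.0, 1.0]] [[-0.264, -0.913, -0.311, 245.508], [-0.964, 0.251, 0.085, 580.564], [0.001, 0.322, -0.947, 373.451], [0.0, 0.0, 0.0, 1.0]]
```

View pics/scene0.png

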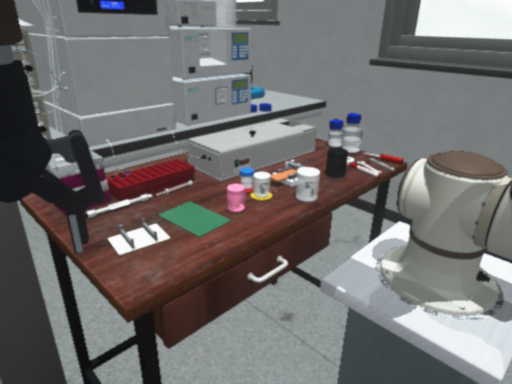

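View pics/top0.png

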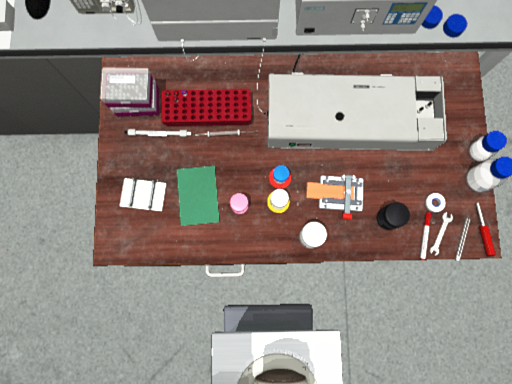

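View pics/wrist0.png

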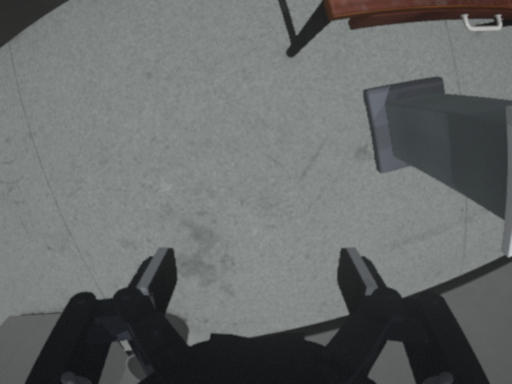

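```bash
cat > h.py <<'E'
import numpy as np,cv2
from bench import status,get_image,job,arm
from scipy.spatial.transform import Rotation as R
def ray(d,uv,fish=False):
    K=d["mtx"];T=d["world_from_camera"];x=(uv[0]-K[0,2])/K[0,0];y=(uv[1]-K[1,2])/K[1,1]
    if fish:
        r=np.hypot(x,y);v=np.array([np.sin(r)*x/r,np.sin(r)*y/r,np.cos(r)]) if r>1e-9 else np.array([0,0,1.])
    else: v=np.array([x,y,1.])
    return T[:3,3],T[:3,:3]@v
def pt(d,uv,z,fish=False):
    o,v=ray(d,uv,fish);return o+v*(z-o[2])/v[2]
def proj(d,P,fish=False):
    K=d["mtx"];T=d["world_from_camera"];c=T[:3,:3].T@(np.asarray(P,float)-T[:3,3])
    if fish:
        r=np.hypot(c[0],c[1]);th=np.arctan2(r,c[2]);q=c[:2]/max(r,1e-9)*th
    else:q=c[:2]/c[2]
    return q*[K[0,0],K[1,1]]+K[:2,2]
def delta(P,yaw=None):
    "shift in tool axes from current measured pose to world P"
    s=status.read_state();return R.from_quat(s["ee_rot"]).as_matrix().T@(np.asarray(P,float)-s["position"])
def save(d,name,box=None,k=1):
    im=d["img"][:,:,::-1]
    if box:im=im[box[1]:box[3],box[0]:box[2]]
    if k!=1:im=cv2.resize(im,None,fx=k,fy=k,interpolation=cv2.INTER_CUBIC)
    cv2.imwrite("pics/"+name,im)
E
python3 - <<'E'
from h import *
d=get_image("top");save(d,"top1.png",(110,150,390,260),2.8)
for n,uv,z in [("blue",(280.5,174.5),53),("white",(279,198.5),58),("fix",(340,193),18),("grip",(347,215),36),("mat",(198,195),3),("stand",(143,194),4),("bigw",(313,230),60),("pink",(239,200),50)]:
    print(n,pt(d,uv,z).round(0))
s=status.read_state();print(R.from_quat(s["ee_rot"]).as_matrix().round(3))
E
```

```text
blue [537. -20.  53.]
white [476. -14.  58.]
fix [ 494. -174.   18.]
grip [ 434. -185.   36.]
mat [498. 193.   3.]
stand [503. 336.   4.]
bigw [396. -95.  60.]
pink [475.  85.  50.]
[[-0.     0.965 -0.264]
 [-0.001 -0.264 -0.965]
 [-1.     0.     0.001]]
```

View pics/top1.png

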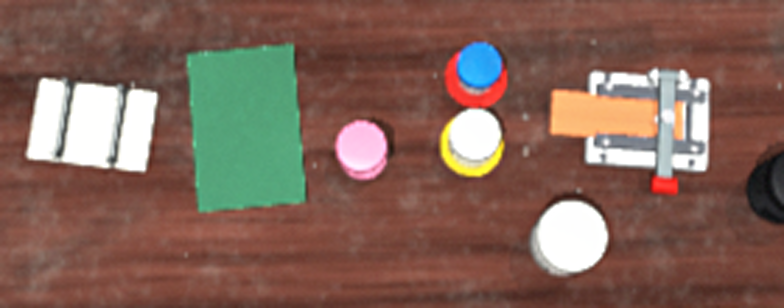

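Run:
```python
from h import *
print(delta([400,320,350]).round(1))
```

```text
[-119.   301.5  210.7]
```

Emit:
{"method": "apply_moves", "body": {"targets": "-120 150 105 -8 -1; -120 300 210 -15 -1; -120 300 210 -15 -1; -120 300 210 -15 -1; -120 300 210 -15 -1; -120 300 210 -15 -1; -120 300 210 -15 -1; -120 300 210 -15 -1; -120 300 210 -15 -1; -120 300 210 -15 -1"}}

```text
clock: 1.03
position: [401.3, 318.0, 353.7]
ee_rot: [0.503, 0.497, -0.501, 0.498]
contact_force: [0.4, 0.9, -1.0]
gripper_width: 85.5
```

Run:
```python
from h import *
d=get_image("wrist");save(d,"w1.png",k=1.5);s=status.read_state();print(s["position"],s["joints"].round(3),R.from_quat(s["ee_rot"]).as_matrix().round(3).tolist())
print(delta([410,-70,350]).round(1))
save(get_image("scene"),"s1.png",k=1.5)
```

```text
[401.30965524 318.27797822 353.49669231] [ 9.89e-01  1.24e-01 -4.40e-02  1.00e-03 -1.40e+00  5.72e-01] [[0.003, 1.0, -0.01], [0.002, -0.01, -1.0], [-1.0, 0.003, -0.002]]
[  2.8  12.4 388.2]
```

View pics/w1.png

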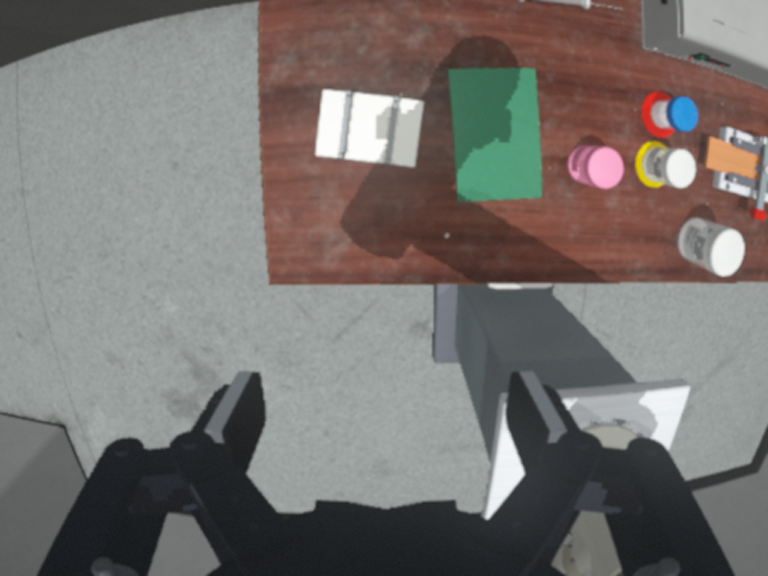

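View pics/s1.png

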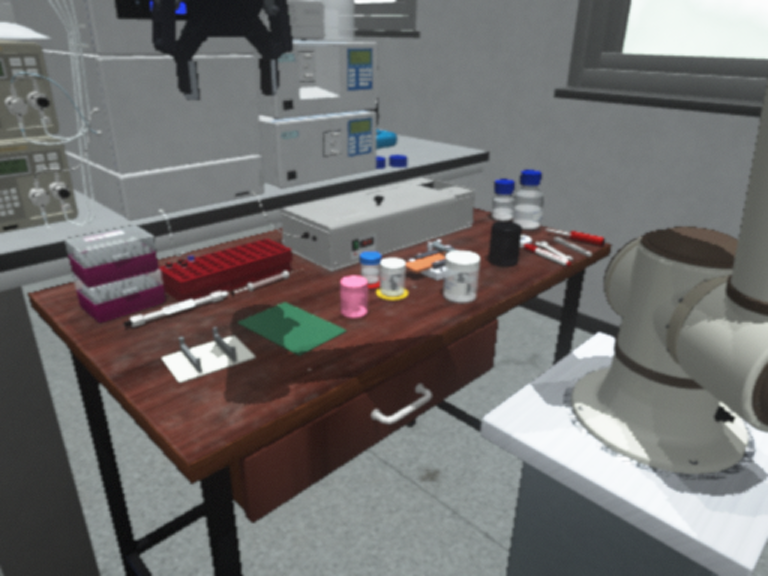

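```bash
cat >> h.py <<'E'
def mask(d,lo,hi):
    hsv=cv2.cvtColor(d["img"],cv2.COLOR_RGB2HSV);return cv2.inRange(hsv,np.array(lo),np.array(hi))
def blobs(m,amin=30):
    n,l,st,c=cv2.connectedComponentsWithStats(m);return [(i,st[i,4],st[i,:4].tolist(),c[i].round(1).tolist()) for i in range(1,n) if st[i,4]>=amin],l
def planerect(d,lab,i,z,fish):
    cs,_=cv2.findContours((lab==i).astype(np.uint8),cv2.RETR_EXTERNAL,cv2.CHAIN_APPROX_NONE)
    c=max(cs,key=len)[:,0,:];P=np.array([pt(d,p,z,fish)[:2] for p in c],np.float32);return cv2.minAreaRect(P),P
E
python3 - <<'E'
from h import *
for n,f in (("wrist",True),("top",False)):
    d=get_image(n)
    m=mask(d,(60,60,30),(95,255,255));b,l=blobs(m,300)
    for i,a,bb,c in b:
        print(n,"green",a,c,planerect(d,l,i,3,f)[0])
    m=mask(d,(0,0,110),(180,45,255));b,l=blobs(m,100)
    for i,a,bb,c in b:
        r,P=planerect(d,l,i,4,f)
        if 420<r[0][0]<600 and 200<r[0][1]<450: print(n,"white",a,c,r)
E
```

```text
wrist green 5039 [331.3, 87.4] ((497.0692138671875, 194.56614685058594), (150.09751892089844, 99.91275024414062), 4.2590179443359375)
wrist white 3269 [246.6, 83.3] ((503.8926696777344, 336.2646484375), (113.08979034423828, 82.23515319824219), 82.60565185546875)
top green 2190 [197.4, 195.2] ((498.33111572265625, 194.42041015625), (151.0948028564453, 100.01017761230469), 4.681802272796631)
top white 1111 [143.7, 193.3] ((505.21295166015625, 336.71087646484375), (112.15349578857422, 82.1692886352539), 83.03392028808594)
```

Emit:
{"method": "apply_moves", "body": {"targets": "0 12 40 0 -1; 0 12 80 0 -1; 0 12 120 0 -1; 0 12 160 0 -1; 0 12 200 0 -1; 0 12 240 0 -1; 0 12 280 0 -1; 0 12 320 0 -1; 0 12 350 0 -1; 0 12 380 0 -1"}}

```text
clock: 2.07
position: [408.4, -59.3, 350.8]
ee_rot: [-0.501, -0.5, 0.501, -0.499]
contact_force: [0.9, 0.3, -0.0]
gripper_width: 85.6
```

Run:
```python
from h import *
d=get_image("wrist");save(d,"w2.png",(100,0,512,300),1.9);s=status.read_state();print(s["position"],s["joints"].round(3))
for nm,lo,hi in (("blue",(95,100,80),(115,255,255)),("yellow",(22,120,80),(35,255,255)),("red",(0,200,80),(5,255,255)),("orange",(8,120,120),(20,255,255)),("white",(0,0,150),(180,40,255))):
    b,l=blobs(mask(d,lo,hi),60)
    for i,a,bb,c in b: print(nm,a,bb,c,pt(d,c,0,True).round(0))
```

```text
[408.07387475 -62.36672746 350.72410382] [ 2.470e-01 -6.000e-02 -2.410e-01  1.000e-03 -1.391e+00  1.317e+00]
blue 564 [217, 49, 27, 26] [230.0, 61.5] [547. -16.   0.]
yellow 223 [218, 86, 30, 35] [238.5, 99.7] [483. -29.   0.]
orange 1337 [274, 75, 63, 29] [302.3, 90.4] [ 499. -134.    0.]
white 171 [107, 0, 57, 12] [133.8, 4.6] [665. 152.   0.]
white 4369 [204, 0, 277, 44] [396.2, 12.4] [ 654. -303.    0.]
white 87 [482, 0, 4, 44] [483.1, 22.0] [ 682. -514.    0.]
white 358 [503, 0, 9, 48] [507.7, 22.2] [ 703. -595.    0.]
white 456 [31, 7, 71, 23] [66.6, 18.1] [669. 297.   0.]
white 19060 [0, 42, 209, 267] [81.1, 226.3] [248. 311.   0.]
white 471 [490, 49, 22, 27] [500.8, 62.4] [ 606. -567.    0.]
white 74 [299, 65, 9, 13] [302.2, 69.9] [ 533. -133.    0.]
white 188 [308, 67, 31, 10] [322.2, 71.0] [ 533. -167.    0.]
white 1149 [333, 69, 33, 62] [349.3, 99.4] [ 487. -215.    0.]
white 30975 [164, 83, 348, 258] [361.7, 250.5] [ 198. -268.    0.]
white 278 [31, 87, 11, 38] [34.8, 105.3] [508. 386.   0.]
white 573 [42, 86, 17, 40] [50.0, 105.3] [502. 343.   0.]
white 496 [61, 86, 14, 40] [67.8, 105.3] [497. 297.   0.]
white 719 [212, 90, 30, 30] [226.5, 104.5] [475.  -9.   0.]
white 574 [294, 102, 40, 19] [313.6, 111.2] [ 465. -153.    0.]
white 400 [439, 108, 22, 27] [449.5, 121.1] [ 465. -428.    0.]
white 88 [486, 128, 4, 29] [487.9, 142.1] [ 432. -543.    0.]
white 377 [430, 135, 33, 54] [446.4, 161.6] [ 385. -432.    0.]
white 1506 [262, 142, 41, 47] [281.0, 165.6] [ 371. -100.    0.]
```

View pics/w2.png

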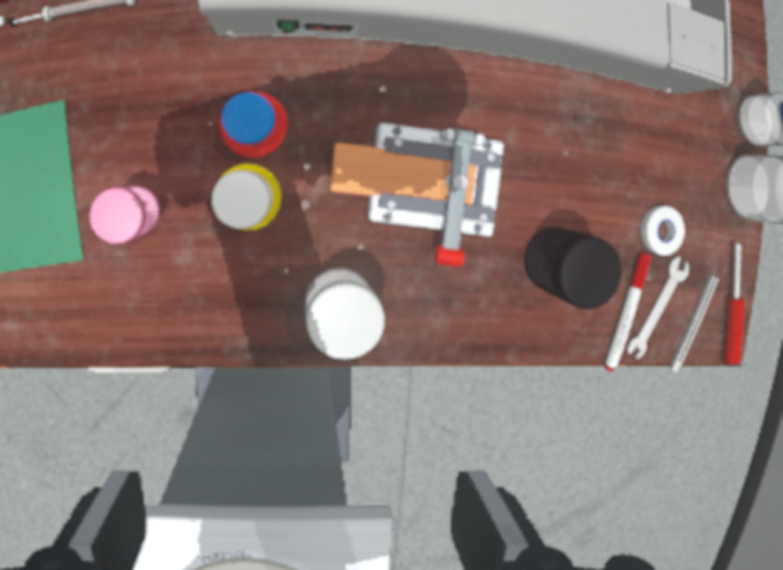

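```bash
cat > m.py <<'E'
from h import *
def world(mask_,d,z,f):
    cs,_=cv2.findContours(mask_,cv2.RETR_EXTERNAL,cv2.CHAIN_APPROX_NONE);c=np.vstack(cs)[:,0,:]
    return np.array([pt(d,p,z,f)[:2] for p in c],np.float32)
def red(d): return mask(d,(0,170,70),(7,255,255))|mask(d,(172,170,70),(180,255,255))
def near(d,m,P,z,f,r):
    c=proj(d,[P[0],P[1],z],f);q=np.zeros_like(m);cv2.circle(q,tuple(int(v) for v in c),int(r),255,-1);return m&q
def run(n,f,k):
    d=get_image(n)
    for nm,m,P,z in (("bluecap",mask(d,(98,100,80),(115,255,255)),(537,-20),53),("whitelid",mask(d,(0,0,120),(180,40,255)),(476,-14),58)):
        mm=near(d,m,P,z,f,20*k);b,l=blobs(mm,20);i=max(b,key=lambda t:t[1])[0]
        W=world((l==i).astype(np.uint8),d,z,f);print(n,nm,cv2.minEnclosingCircle(W),pt(d,[x for x in b if x[0]==i][0][3],z,f).round(1))
    for nm,m,P in (("yellow",mask(d,(22,100,70),(35,255,255)),(480,-25)),("red",red(d),(540,-25))):
        mm=near(d,m,P,3,f,24*k);W=world(mm,d,3,f);h=cv2.convexHull(W);print(n,nm,cv2.minEnclosingCircle(W),len(h))
    mm=mask(d,(8,110,100),(20,255,255));b,l=blobs(mm,100);i=max(b,key=lambda t:t[1])[0];print(n,"coupon",planerect(d,l,i,24,f)[0])
    mm=near(d,red(d),(434,-185),36,f,20*k);b,l=blobs(mm,5)
    for i,a,bb,c in b: print(n,"grip",a,c,pt(d,c,40,f).round(1))
if __name__=="__main__":
    run("wrist",True,1);run("top",False,.8)
E
python3 m.py
```

```text
wrist bluecap ((540.8394165039062, -20.48392677307129), 20.41166877746582) [540.8 -20.7  53. ]
wrist whitelid ((477.3687438964844, -14.876675605773926), 23.160812377929688) [477.  -14.9  58. ]
wrist yellow ((477.56353759765625, -16.0953369140625), 29.51506996154785) 29
wrist red ((540.3086547851562, -20.85935401916504), 28.60194206237793) 29
wrist coupon ((498.3083801269531, -134.91098022460938), (98.1721420288086, 44.10663986206055), 85.5433120727539)
wrist grip 105 [334.2, 134.2] [ 430.7 -183.9   40. ]Traceback (most recent call last):
  File "m.py", line 19, in <module>
    run("wrist",True,1);run("top",False,.8)
                        ~~~^^^^^^^^^^^^^^^^
  File "m.py", line 11, in run
    mm=near(d,m,P,z,f,20*k);b,l=blobs(mm,20);i=max(b,key=lambda t:t[1])[0]
                                               ~~~^^^^^^^^^^^^^^^^^^^^^
ValueError: max() iterable argument is empty
```

```bash
cat > go.py <<'E'
import sys
from h import *
P=[float(v) for v in sys.argv[1:4]];s=status.read_state();M=R.from_quat(s["ee_rot"]).as_matrix()
print("delta",delta(P).round(1),"yaw(tool y)",np.degrees(np.arctan2(M[1,1],M[0,1])).round(2),"tilt",M[2,0].round(4),"t",round(s["clock"],2),"w",round(s["gripper_width"],1),"pos",s["position"].round(1),"j6",s["joints"][5].round(2),"F",s["contact_force"].round(1))
E
python3 go.py 540.6 -20.6 110
```

```text
delta [240.3 132.1 -39.5] yaw(tool y) -0.39 tilt -1.0 t 2.22 w 85.5 pos [408.6 -59.2 350.5] j6 1.31 F [-0.9  0.7 -0.6]
```

Emit:
{"method": "apply_moves", "body": {"targets": "40 132 -40 4 -1; 80 132 -40 4 -1; 120 132 -40 4 -1; 160 132 -40 4 -1; 200 132 -40 4 -1; 230 132 -40 4 -1; 240 132 -40 4 -1; 240 132 -40 4 -1; 240 132 -40 4 -1"}}

```text
clock: 2.97
position: [539.0, -18.2, 107.8]
ee_rot: [-0.515, -0.483, 0.52, -0.48]
contact_force: [-0.6, -0.9, 0.9]
gripper_width: 85.7
```

```bash
python3 go.py 540.6 -20.6 30
python3 - <<'E'
from h import *
d=get_image("wrist");save(d,"w3.png",k=1.5)
E
```

```text
delta [77.8  2.4  2.1] yaw(tool y) -4.15 tilt -1.0 t 2.97 w 85.7 pos [539.  -18.2 107.8] j6 1.23 F [-0.6 -0.9  0.9]
```

View pics/w3.png

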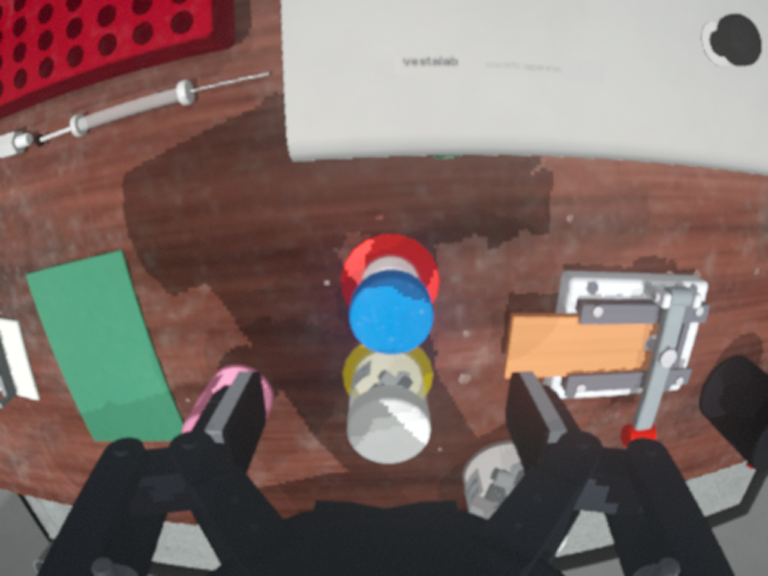

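Run:
```python
from h import *
from m import *
d=get_image("wrist")
m=mask(d,(98,100,80),(115,255,255));b,l=blobs(m,200);
for i,a,bb,c in b: W=world((l==i).astype(np.uint8),d,56,True);print(a,c,cv2.minEnclosingCircle(W),pt(d,c,56,True))
W=world(near(d,red(d),(540,-20),3,True,45),d,3,True);print(cv2.minEnclosingCircle(W))
W=world(near(d,mask(d,(22,100,70),(35,255,255)),(477,-16),3,True,45),d,3,True);print(cv2.minEnclosingCircle(W))
```

```text
2409 [260.4, 209.7] ((542.7525024414062, -21.121055603027344), 21.40703773498535) [543.2956204  -20.95932945  56.        ]
((541.37060546875, -20.990753173828125), 28.55451011657715)
((477.08599853515625, -14.997995376586914), 29.134727478027344)
```

Emit:
{"method": "apply_moves", "body": {"targets": "30 3 2 0 -1; 55 3 2 0 -1; 70 3 2 0 -1; 77 3 2 0 -1; 77 3 2 0 -1; 77 3 2 0 -1"}}

```text
clock: 3.57
position: [545.6, -21.3, 36.5]
ee_rot: [0.519, 0.48, -0.517, 0.482]
contact_force: [0.3, -0.6, 1.4]
gripper_width: 85.5
```

```bash
python3 go.py 541.4 -20.9 30
```

```text
delta [ 6.5 -4.2 -0. ] yaw(tool y) -4.24 tilt -1.0 t 3.57 w 85.5 pos [545.6 -21.3  36.5] j6 1.24 F [ 0.3 -0.6  1.4]
```

Emit:
{"method": "apply_moves", "body": {"targets": "0 0 0 0 -1; 0 0 0 0 -1; 0 0 0 0 -1"}}

```text
clock: 3.82
position: [544.7, -21.5, 35.6]
ee_rot: [0.519, 0.481, -0.518, 0.481]
contact_force: [-0.7, -0.3, -0.1]
gripper_width: 85.2
```

```bash
python3 go.py 541.4 -20.9 30;python3 go.py 541.4 -20.9 30
python3 - <<'E'
from h import *
get_image("wrist")
E
python3 go.py 541.4 -20.9 30
```

```text
delta [ 5.6 -3.3 -0.4] yaw(tool y) -4.28 tilt -1.0 t 3.82 w 85.2 pos [544.7 -21.5  35.6] j6 1.24 F [-0.7 -0.3 -0.1]
delta [ 5.6 -3.3 -0.4] yaw(tool y) -4.28 tilt -1.0 t 3.82 w 85.2 pos [544.7 -21.5  35.6] j6 1.24 F [-0.7 -0.3 -0.1]
delta [ 5.3 -3.1 -0.5] yaw(tool y) -4.28 tilt -1.0 t 3.87 w 85.3 pos [544.5 -21.6  35.3] j6 1.24 F [-0.1  0.3  0.3]
```

Emit:
{"method": "apply_moves", "body": {"targets": "3 -3 0 0 -1; 3 -3 0 0 -1; 3 -3 0 0 -1; 3 -3 0 0 -1"}}

```text
clock: 4.2
position: [540.8, -21.5, 31.2]
ee_rot: [-0.518, -0.481, 0.518, -0.481]
contact_force: [0.3, 0.1, 0.3]
gripper_width: 85.8
```

```bash
python3 go.py 541.4 -20.9 30
```

```text
delta [ 1.2  0.5 -0.7] yaw(tool y) -4.28 tilt -1.0 t 4.2 w 85.8 pos [540.8 -21.5  31.2] j6 1.24 F [0.3 0.1 0.3]
```

Emit:
{"method": "apply_moves", "body": {"targets": "0 0 0 0 1; 0 0 0 0 1; 0 0 0 0 1; 0 0 0 0 1; 0 0 0 0 1; 0 0 0 0 1; 0 0 0 0 1; 0 0 0 0 1; 0 0 0 0 1; 0 0 0 0 1"}}

```text
clock: 5.03
position: [541.3, -21.4, 31.6]
ee_rot: [0.519, 0.481, -0.518, 0.481]
contact_force: [0.0, -0.4, 3.4]
gripper_width: 39.3
```

```bash
python3 go.py 529.4 197 110;  python3 - <<'E'
from h import *
d=get_image("wrist");save(d,"w4.png",k=1)
E
```

```text
delta [ -78.4  -28.1 -216.9] yaw(tool y) -4.27 tilt -1.0 t 5.03 w 39.3 pos [541.3 -21.4  31.6] j6 1.24 F [ 0.  -0.4  3.4]
```

View pics/w4.png

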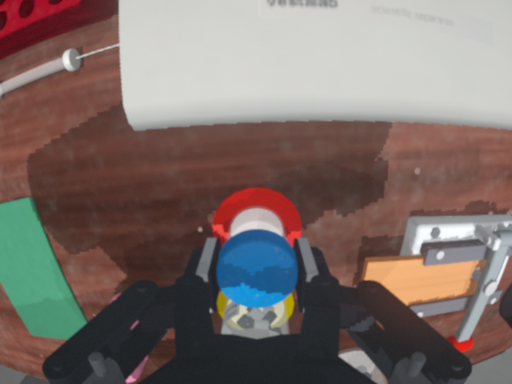

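Emit:
{"method": "apply_moves", "body": {"targets": "-10 0 0 0 1; -30 0 0 0 1; -60 0 0 0 1; -80 0 -20 0 1; -80 -5 -50 0 1; -80 -10 -85 0 1; -80 -16 -120 0 1; -80 -22 -155 0 1; -80 -28 -190 0 1; -80 -28 -217 0 1"}}

```text
clock: 5.92
position: [527.6, 198.9, 111.5]
ee_rot: [-0.518, -0.482, 0.519, -0.481]
contact_force: [0.1, -0.3, -0.9]
gripper_width: 39.0
```

```bash
python3 go.py 529.4 197 32
```

```text
delta [79.5  2.   1.8] yaw(tool y) -4.22 tilt -1.0 t 5.92 w 39.0 pos [527.6 198.9 111.5] j6 0.85 F [ 0.1 -0.3 -0.9]
```

Emit:
{"method": "apply_moves", "body": {"targets": "30 1 1 0 1; 55 1 1 0 1; 70 1 1 0 1; 75 1 1 0 1; 75 1 1 0 1; 75 1 1 0 1; 75 1 1 0 1; 75 1 1 0 1"}}

```text
clock: 6.58
position: [530.9, 196.3, 37.7]
ee_rot: [0.519, 0.481, -0.517, 0.481]
contact_force: [0.1, -0.5, -1.0]
gripper_width: 39.1
```

```bash
python3 go.py 529.4 197 32
```

```text
delta [ 5.7 -1.6 -0.6] yaw(tool y) -4.29 tilt -1.0 t 6.58 w 39.1 pos [530.9 196.3  37.7] j6 0.86 F [ 0.1 -0.5 -1. ]
```

Emit:
{"method": "apply_moves", "body": {"targets": "2 0 0 0 1; 4 0 0 0 1; 4 0 0 0 1; 4 0 0 0 1; 5 0 0 0 1; 5 0 0 0 1"}}

```text
clock: 7.08
position: [530.4, 196.0, 31.7]
ee_rot: [0.518, 0.481, -0.518, 0.481]
contact_force: [0.2, 0.1, 2.5]
gripper_width: 39.0
```

```bash
python3 go.py 529.4 197 32
```

```text
delta [-0.3 -1.  -1. ] yaw(tool y) -4.27 tilt -1.0 t 7.08 w 39.0 pos [530.4 196.   31.7] j6 0.86 F [0.2 0.1 2.5]
```

Emit:
{"method": "apply_moves", "body": {"targets": "0 0 0 0 -1; 0 0 0 0 -1; 0 0 0 0 -1; 0 0 0 0 -1; 0 0 0 0 -1; 0 0 0 0 -1; -20 0 0 0 -1; -50 0 0 0 -1; -80 0 0 0 -1; -100 0 0 0 -1"}}

```text
clock: 7.92
position: [531.1, 196.3, 134.1]
ee_rot: [0.519, 0.481, -0.517, 0.481]
contact_force: [0.3, 0.1, 0.2]
gripper_width: 85.5
```

```bash
python3 go.py 477.3 -15.2 120
python3 - <<'E'
from h import *
d=get_image("wrist");save(d,"w5.png",k=1)
E
```

```text
delta [ 13.6 -38.  215. ] yaw(tool y) -4.26 tilt -1.0 t 7.92 w 85.5 pos [531.1 196.3 134.1] j6 0.86 F [0.3 0.1 0.2]
```

View pics/w5.png

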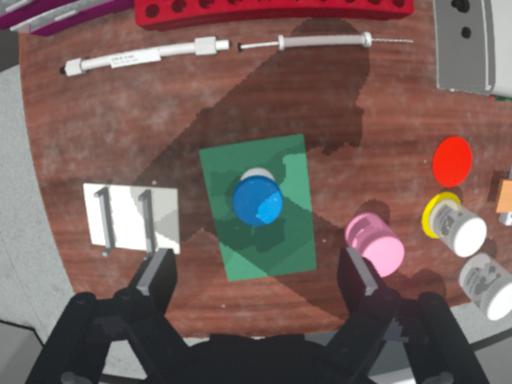

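Emit:
{"method": "apply_moves", "body": {"targets": "0 -8 40 0 -1; 5 -16 80 0 -1; 10 -24 120 0 -1; 13 -32 160 0 -1; 13 -38 200 0 -1; 13 -38 215 0 -1; 13 -38 215 0 -1; 13 -38 215 0 -1; 13 -38 215 0 -1"}}

```text
clock: 8.72
position: [476.5, -15.3, 118.4]
ee_rot: [0.518, 0.481, -0.518, 0.481]
contact_force: [-0.4, -0.2, 0.2]
gripper_width: 85.2
```

```bash
python3 go.py 477.3 -15.2 28
python3 - <<'E'
from h import *
from m import *
d=get_image("wrist")
W=world(near(d,red(d),(540,-20),3,True,45),d,3,True);print(cv2.minEnclosingCircle(W))
W=world(near(d,mask(d,(22,100,70),(35,255,255)),(477,-16),3,True,45),d,3,True);print(cv2.minEnclosingCircle(W))
save(d,"w6.png")
E
```

```text
delta [90.4  0.7 -0.1] yaw(tool y) -4.28 tilt -1.0 t 8.72 w 85.2 pos [476.5 -15.3 118.4] j6 1.19 F [-0.4 -0.2  0.2]
((540.73779296875, -20.891454696655273), 29.148656845092773)
((477.39556884765625, -15.201144218444824), 29.218358993530273)
```

View pics/w6.png

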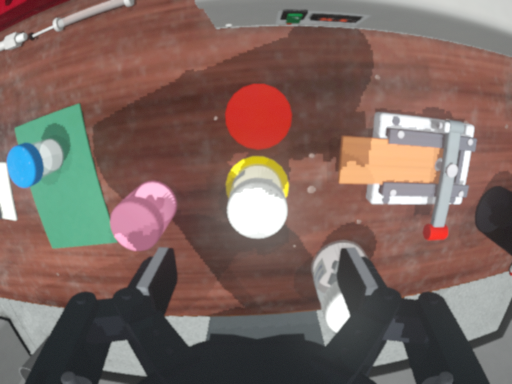

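Emit:
{"method": "apply_moves", "body": {"targets": "40 0 0 0 -1; 70 0 0 0 -1; 85 -2 0 0 -1; 91 -3 0 0 -1; 93 -3 0 0 -1; 93 -3 0 0 -1; 93 -3 0 0 -1; 93 -3 0 0 -1"}}

```text
clock: 9.43
position: [474.3, -14.9, 26.5]
ee_rot: [0.519, 0.481, -0.517, 0.482]
contact_force: [0.2, -0.5, -0.2]
gripper_width: 85.5
```

```bash
python3 go.py 477.4 -15.2 28
```

```text
delta [-1.5  3.1  0.1] yaw(tool y) -4.25 tilt -1.0 t 9.43 w 85.5 pos [474.3 -14.9  26.5] j6 1.18 F [ 0.2 -0.5 -0.2]
```

Emit:
{"method": "apply_moves", "body": {"targets": "-1 3 0 0 -1; -1 3 0 0 -1; -1 3 0 0 -1; -1 3 0 0 1; -1 3 0 0 1; -1 3 0 0 1; -1 3 0 0 1; -1 3 0 0 1; -1 3 0 0 1; -1 3 0 0 1"}}

```text
clock: 10.27
position: [476.4, -15.6, 26.5]
ee_rot: [0.518, 0.481, -0.518, 0.481]
contact_force: [-0.7, 0.8, 3.1]
gripper_width: 43.4
```

```bash
python3 go.py 465.6 192 110
```

```text
delta [ -83.5  -26.2 -206.2] yaw(tool y) -4.27 tilt -1.0 t 10.27 w 43.4 pos [476.4 -15.6  26.5] j6 1.19 F [-0.7  0.8  3.1]
```

Emit:
{"method": "apply_moves", "body": {"targets": "0 0 0 0 1; -20 0 0 0 1; -55 0 0 0 1; -90 0 0 0 1; -100 0 -35 0 1; -100 -8 -70 0 1; -100 -14 -110 0 1; -100 -20 -150 0 1; -100 -26 -185 0 1; -100 -26 -206 0 1"}}

```text
clock: 11.1
position: [464.6, 194.5, 126.0]
ee_rot: [-0.518, -0.482, 0.518, -0.481]
contact_force: [-0.1, -0.4, -0.8]
gripper_width: 43.7
```

```bash
python3 go.py 465.6 192 27
```

```text
delta [99.   1.2  2.5] yaw(tool y) -4.15 tilt -1.0 t 11.1 w 43.7 pos [464.6 194.5 126. ] j6 0.78 F [-0.1 -0.4 -0.8]
```

Emit:
{"method": "apply_moves", "body": {"targets": "40 1 0 0 1; 70 1 0 0 1; 85 1 0 0 1; 93 1 0 0 1; 95 1 0 0 1; 95 1 0 0 1; 95 1 0 0 1; 95 1 0 0 1; 95 1 0 0 1"}}

```text
clock: 11.85
position: [467.3, 192.0, 32.5]
ee_rot: [0.519, 0.481, -0.517, 0.481]
contact_force: [-0.3, -0.0, -0.7]
gripper_width: 43.3
```

```bash
python3 go.py 465.6 192 27
```

```text
delta [ 5.5 -1.7  0.2] yaw(tool y) -4.3 tilt -1.0 t 11.85 w 43.3 pos [467.3 192.   32.5] j6 0.78 F [-0.3 -0.  -0.7]
```

Emit:
{"method": "apply_moves", "body": {"targets": "2 0 0 0 1; 4 0 0 0 1; 4 0 0 0 1; 5 0 0 0 1; 5 0 0 0 1; 5 0 0 0 1"}}

```text
clock: 12.35
position: [466.7, 191.7, 26.6]
ee_rot: [0.518, 0.481, -0.518, 0.481]
contact_force: [-1.1, -0.1, 2.3]
gripper_width: 43.0
```

```bash
python3 go.py 465.6 192 27
```

```text
delta [-0.4 -1.1 -0.2] yaw(tool y) -4.28 tilt -1.0 t 12.35 w 43.0 pos [466.7 191.7  26.6] j6 0.78 F [-1.1 -0.1  2.3]
```

Emit:
{"method": "apply_moves", "body": {"targets": "0 0 0 0 -1; 0 0 0 0 -1; 0 0 0 0 -1; 0 0 0 0 -1; 0 0 0 0 -1; 0 0 0 0 -1; -20 0 0 0 -1; -55 0 0 0 -1; -95 0 0 0 -1; -130 0 0 0 -1"}}

```text
clock: 13.18
position: [466.6, 191.5, 158.2]
ee_rot: [-0.518, -0.481, 0.518, -0.481]
contact_force: [1.0, 1.2, 0.8]
gripper_width: 85.7
```

```bash
python3 go.py 433.1 -184.5 150
python3 - <<'E'
from h import *
d=get_image("wrist");save(d,"w7.png",k=1)
E
```

```text
delta [  8.3  -5.4 377.4] yaw(tool y) -4.27 tilt -1.0 t 13.18 w 85.7 pos [466.6 191.5 158.2] j6 0.78 F [1.  1.2 0.8]
```

View pics/w7.png

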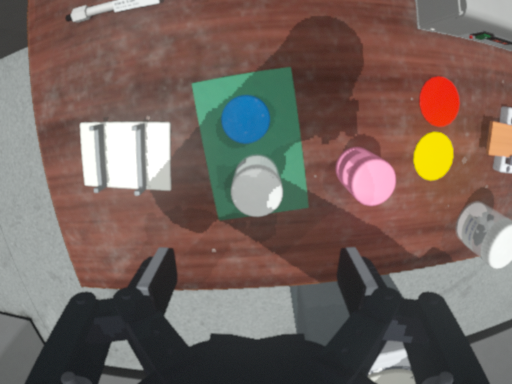

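Emit:
{"method": "apply_moves", "body": {"targets": "0 0 40 0 0; 0 0 80 0 0; 0 0 120 0 0; 0 -2 160 0 0; 0 -4 200 0 0; 0 -5 240 0 0; 0 -5 280 0 0; 0 -5 320 0 0; 0 -5 355 0 0; 0 -5 377 0 0"}}

```text
clock: 14.07
position: [432.7, -186.6, 156.1]
ee_rot: [-0.519, -0.48, 0.519, -0.48]
contact_force: [0.4, 0.8, 0.9]
gripper_width: 42.5
```

Emit:
{"method": "apply_moves", "body": {"targets": "0 0 0 0 0; 0 0 0 0 0"}}

```text
clock: 14.23
position: [433.0, -184.9, 155.9]
ee_rot: [-0.519, -0.48, 0.519, -0.48]
contact_force: [-0.6, 0.6, 0.6]
gripper_width: 42.6
```

```bash
python3 go.py 433.1 -184.5 17
python3 - <<'E'
from h import *
from m import *
d=get_image("wrist");save(d,"w8.png",k=1)
b,l=blobs(near(d,red(d),(433,-184),38,True,50),20)
for i,a,bb,c in b: 
  print(a,bb,c,pt(d,c,42,True),pt(d,c,36,True)); print(planerect(d,l,i,40,True)[0])
mm=mask(d,(8,110,100),(20,255,255));b,l=blobs(mm,100);i=max(b,key=lambda t:t[1])[0];print("coupon",planerect(d,l,i,24,True)[0])
E
```

```text
delta [138.9   0.2  -0.4] yaw(tool y) -4.46 tilt -1.0 t 14.23 w 42.6 pos [ 433.  -184.9  155.9] j6 1.55 F [-0.6  0.6  0.6]
258 [244, 182, 24, 15] [255.8, 189.5] [ 431.24161947 -183.69611829   42.        ] [ 429.24925554 -183.51176289   36.        ]
((431.0289306640625, -183.396728515625), (21.234445571899414, 13.544052124023438), 85.51770782470703)
coupon ((472.7569885253906, -69.87755584716797), (130.84521484375, 226.49154663085938), 2.1643569469451904)
```

View pics/w8.png

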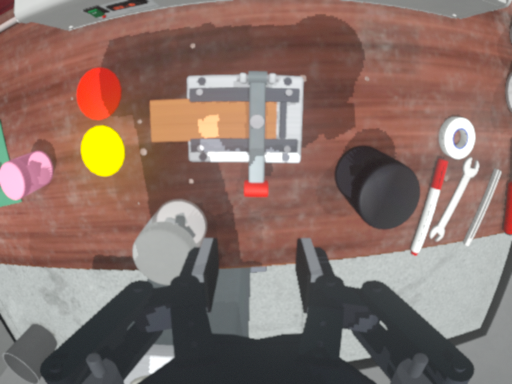

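Emit:
{"method": "apply_moves", "body": {"targets": "40 0 0 0 0; 75 0 0 0 0; 105 0 0 0 0; 122 0 0 0 0; 130 0 0 0 0; 134 0 0 0 0; 134 0 0 0 0; 134 0 0 0 0; 134 0 0 0 0"}}

```text
clock: 15.03
position: [434.6, -183.8, 23.6]
ee_rot: [0.519, 0.48, -0.517, 0.482]
contact_force: [1.6, -0.5, 0.3]
gripper_width: 42.6
```

```bash
python3 go.py 432.5 -184.2 18
python3 - <<'E'
from h import *
d=get_image("wrist");save(d,"w9.png",k=1)
E
```

```text
delta [ 5.6 -2.1  0.6] yaw(tool y) -4.25 tilt -1.0 t 15.03 w 42.6 pos [ 434.6 -183.8   23.6] j6 1.55 F [ 1.6 -0.5  0.3]
```

View pics/w9.png

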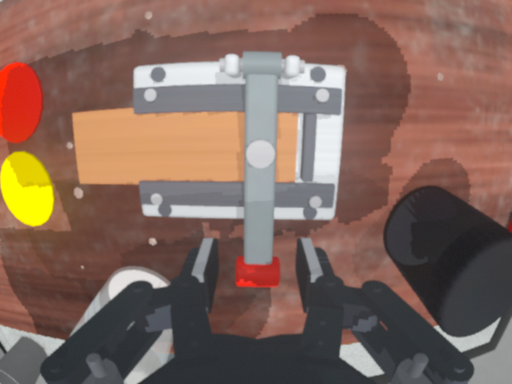

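Emit:
{"method": "apply_moves", "body": {"targets": "4 -1 0 0 0; 4 -1 0 0 0; 4 -1 0 0 1; 4 -1 0 0 1; 4 -1 0 0 1; 4 -1 0 0 1; 4 -1 0 0 1; 4 -1 0 0 1"}}

```text
clock: 15.75
position: [432.4, -184.0, 18.4]
ee_rot: [-0.518, -0.481, 0.518, -0.481]
contact_force: [-0.2, -1.3, 1.5]
gripper_width: 20.8
```

```bash
python3 go.py 432.5 -184.2 18
python3 - <<'E'
from h import *
d=get_image("wrist");save(d,"w10.png",k=1)
for a in np.arange(.15,1.62,.15): print(a.round(2),(-100*np.sin(a)).round(0),(100-100*np.cos(a)).round(0))
E
```

```text
delta [0.4 0.1 0.2] yaw(tool y) -4.3 tilt -1.0 t 15.75 w 20.8 pos [ 432.4 -184.    18.4] j6 1.55 F [-0.2 -1.3  1.5]
0.15 -15.0 1.0
0.3 -30.0 4.0
0.45 -43.0 10.0
0.6 -56.0 17.0
0.75 -68.0 27.0
0.9 -78.0 38.0
1.05 -87.0 50.0
1.2 -93.0 64.0
1.35 -98.0 78.0
1.5 -100.0 93.0
```

View pics/w10.png

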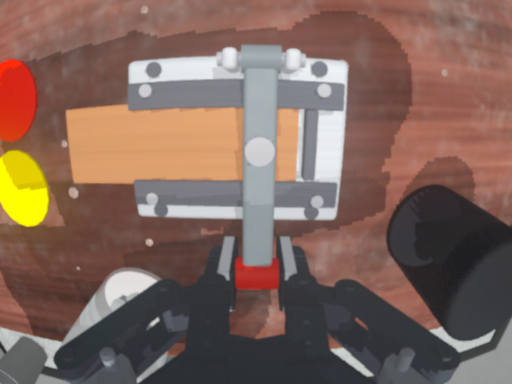

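Emit:
{"method": "apply_moves", "body": {"targets": "-8 0 0 0 1; -15 1 0 0 1; -23 2 0 0 1; -30 4 0 0 1; -36 7 0 0 1; -43 10 0 0 1; -50 13 0 0 1; -56 17 0 0 1; -62 22 0 0 1; -68 27 0 0 1"}}

```text
clock: 16.63
position: [457.9, -186.1, 86.1]
ee_rot: [-0.518, -0.482, 0.519, -0.48]
contact_force: [2.2, -5.8, -10.3]
gripper_width: 20.6
```

```bash
python3 go.py 459.4 -186.2 86
```

```text
delta [ 0.1  1.5 -0. ] yaw(tool y) -4.32 tilt -1.0 t 16.63 w 20.6 pos [ 457.9 -186.1   86.1] j6 1.55 F [  2.2  -5.8 -10.3]
```

Emit:
{"method": "apply_moves", "body": {"targets": "-5 5 0 0 1; -10 11 0 0 1; -15 17 0 0 1; -19 23 0 0 1; -22 30 0 0 1; -25 37 0 0 1; -28 44 0 0 1; -30 51 0 0 1; -31 58 0 0 1; -32 66 0 0 1"}}

```text
clock: 17.47
position: [520.8, -191.8, 118.0]
ee_rot: [-0.516, -0.483, 0.521, -0.478]
contact_force: [-5.3, -7.2, -1.9]
gripper_width: 20.4
```

```bash
python3 go.py 532.5 -191.4 118;  python3 - <<'E'
from h import *
d=get_image("wrist");save(d,"w11.png",k=1)
E
```

```text
delta [-0.1 11.7 -1.2] yaw(tool y) -4.32 tilt -0.9999 t 17.47 w 20.4 pos [ 520.8 -191.8  118. ] j6 1.55 F [-5.3 -7.2 -1.9]
```

View pics/w11.png

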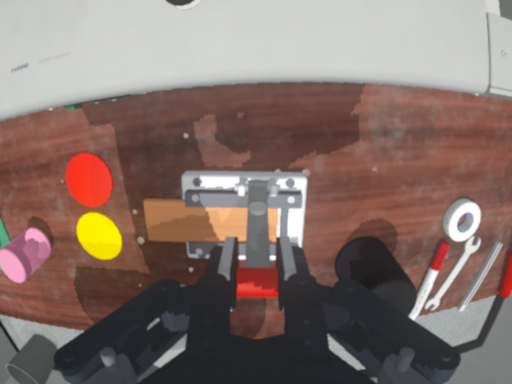

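Emit:
{"method": "apply_moves", "body": {"targets": "0 4 0 0 1; 0 8 0 0 1; 0 8 0 0 1; 0 8 0 0 1; 0 8 0 0 0; 0 8 0 0 0; 0 8 0 0 0; 0 8 0 0 0; 0 8 0 0 0"}}

```text
clock: 18.27
position: [533.4, -191.0, 118.7]
ee_rot: [0.518, 0.481, -0.518, 0.481]
contact_force: [0.4, -0.5, 0.2]
gripper_width: 42.8
```

```bash
python3 go.py 532.5 -191.4 190;  python3 - <<'E'
from h import *
d=get_image("wrist");save(d,"w12.png",k=1)
E
```

```text
delta [-71.3  -0.9   0.4] yaw(tool y) -4.26 tilt -1.0 t 18.27 w 42.8 pos [ 533.4 -191.   118.7] j6 1.55 F [ 0.4 -0.5  0.2]
```

View pics/w12.png

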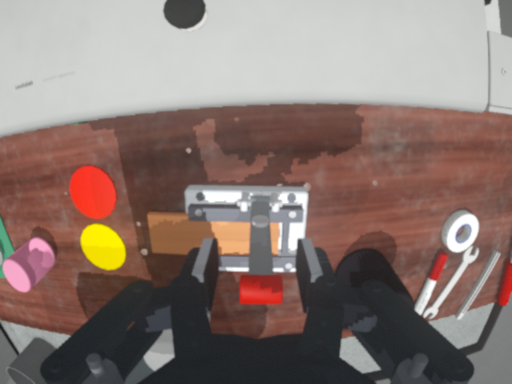

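Emit:
{"method": "apply_moves", "body": {"targets": "-20 0 0 0 0; -50 0 0 0 0; -80 0 0 0 0; -110 0 0 0 0; -110 0 -30 0 0; -110 0 -60 0 0; -110 0 -90 0 0; -110 0 -90 0 0"}}

```text
clock: 18.98
position: [540.3, -98.0, 228.8]
ee_rot: [0.518, 0.482, -0.517, 0.482]
contact_force: [-0.5, 0.1, -0.6]
gripper_width: 42.7
```

```bash
python3 go.py 502 -103 150;  python3 - <<'E'
from h import *
d=get_image("wrist");save(d,"w13.png",k=1)
d=get_image("scene");save(d,"s2.png",(180,0,400,200),3.5)
E
```

```text
delta [ 78.7 -37.9   7.8] yaw(tool y) -4.05 tilt -1.0 t 18.98 w 42.7 pos [540.3 -98.  228.8] j6 1.39 F [-0.5  0.1 -0.6]
```

View pics/w13.png

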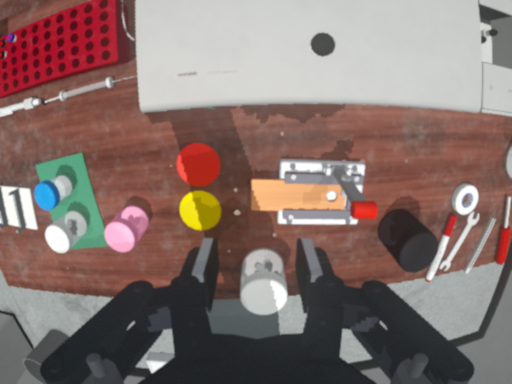

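View pics/s2.png

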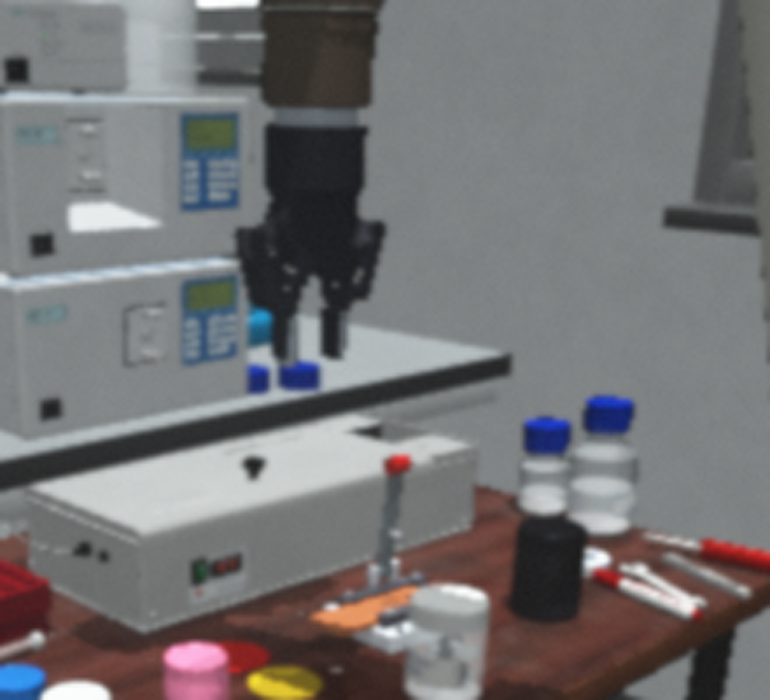

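Run:
```python
from h import *
from m import *
d=get_image("wrist")
m=mask(d,(6,110,130),(20,255,255));m=near(d,m,(498,-130),24,True,55);b,l=blobs(m,100)
for i,a,bb,c in b:
  r,P=planerect(d,l,i,24,True);print(a,c,r);print(cv2.boxPoints(r).round(1).tolist())
  print("end y max",P[:,1].max()); 
  for y in (-96,-104,-112): 
    q=P[abs(P[:,1]-y)<2.5];print(y,q[:,0].min(),q[:,0].max())
for nm,m,P in (("yellow",mask(d,(22,100,70),(35,255,255)),(477,-15)),("red",red(d),(540,-20))):
    print(nm,cv2.minEnclosingCircle(world(near(d,m,P,3,True,45),d,3,True)))
```

```text
2525 [287.2, 198.1] ((475.62078857421875, -139.41249084472656), (116.66423034667969, 81.79473114013672), 80.11509704589844)
[[425.29998779296875, -189.89999389648438], [505.8999938964844, -203.89999389648438], [525.9000244140625, -89.0], [445.29998779296875, -74.9000015258789]]
end y max -86.24701
-96 480.8952 523.27313
-104 480.24695 522.74164
-112 458.6408 522.1272
yellow ((477.1889953613281, -14.698989868164062), 29.893863677978516)
red ((540.7962036132812, -20.491943359375), 29.41431999206543)
```

Emit:
{"method": "apply_moves", "body": {"targets": "0 -20 6 7 -1; 0 -38 6 14 -1; 10 -38 6 21 -1; 20 -38 6 28 -1; 30 -38 6 35 -1; 40 -38 6 42 -1; 50 -38 6 49 -1; 50 -38 6 56 -1; 50 -38 6 63 -1; 50 -38 6 70 -1"}}

```text
clock: 19.97
position: [501.3, -105.9, 177.9]
ee_rot: [-0.701, -0.094, 0.701, -0.094]
contact_force: [0.1, -1.2, 0.5]
gripper_width: 85.1
```

Emit:
{"method": "apply_moves", "body": {"targets": "0 0 0 7 -1; 0 0 0 14 -1; 0 0 0 20 -1; 0 0 0 20 -1; 0 0 0 20 -1"}}

```text
clock: 20.38
position: [501.5, -105.6, 178.2]
ee_rot: [-0.707, 0.026, 0.707, 0.026]
contact_force: [-0.2, 0.5, -0.2]
gripper_width: 85.6
```

```bash
python3 go.py 501.9 -101 7;  python3 - <<'E'
from h import *
d=get_image("wrist");save(d,"w14.png",k=1.5)
E
```

```text
delta [ 1.712e+02 -4.600e+00 -1.000e-01] yaw(tool y) -94.21 tilt -1.0 t 20.38 w 85.6 pos [ 501.5 -105.6  178.2] j6 -0.18 F [-0.2  0.5 -0.2]
```

View pics/w14.png

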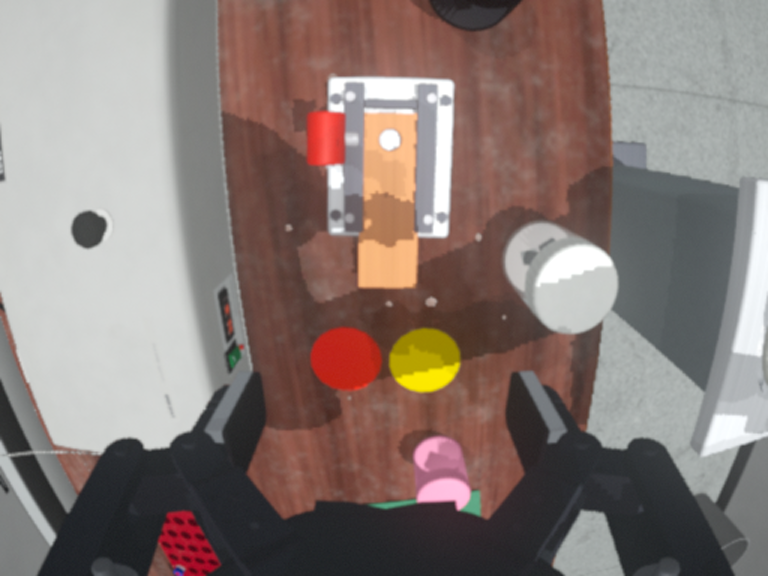

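Emit:
{"method": "apply_moves", "body": {"targets": "40 -5 0 0 -1; 80 -5 0 0 -1; 110 -5 0 0 -1; 130 -5 0 0 -1; 145 -5 0 0 -1; 155 -5 0 0 -1; 158 -5 0 0 -1; 158 -5 0 0 -1; 158 -5 0 0 -1; 158 -5 0 0 -1"}}

```text
clock: 21.27
position: [502.9, -99.8, 21.5]
ee_rot: [0.708, -0.026, -0.706, -0.026]
contact_force: [0.2, 0.2, 0.2]
gripper_width: 85.3
```

```bash
python3 go.py 501.9 -101 6;  python3 - <<'E'
from h import *
d=get_image("wrist");save(d,"w15.png",k=1.5)
E
```

```text
delta [15.5  1.3  1. ] yaw(tool y) -94.25 tilt -1.0 t 21.27 w 85.3 pos [502.9 -99.8  21.5] j6 -0.2 F [0.2 0.2 0.2]
```

View pics/w15.png

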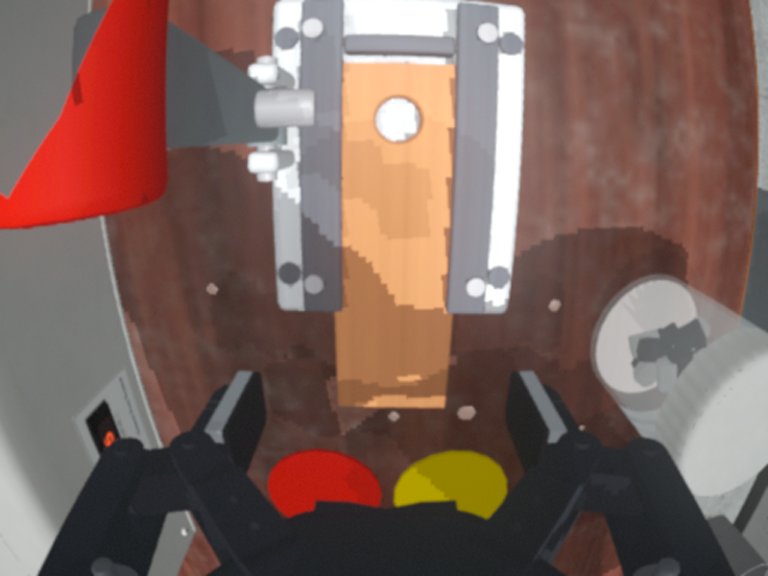

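Emit:
{"method": "apply_moves", "body": {"targets": "5 1 1 0 -1; 10 1 1 0 -1; 12 1 1 0 -1; 13 1 1 0 -1; 13 1 1 0 -1; 13 1 1 0 -1; 13 1 1 0 -1"}}

```text
clock: 21.9
position: [501.0, -100.7, 7.4]
ee_rot: [0.707, -0.026, -0.707, -0.026]
contact_force: [-0.8, 0.1, 0.1]
gripper_width: 85.5
```

```bash
python3 go.py 501.9 -101 6
```

```text
delta [ 1.4  0.2 -0.9] yaw(tool y) -94.28 tilt -1.0 t 21.9 w 85.5 pos [ 501.  -100.7    7.4] j6 -0.19 F [-0.8  0.1  0.1]
```

Emit:
{"method": "apply_moves", "body": {"targets": "1 0 -1 0 1; 1 0 -1 0 1; 1 0 -1 0 1; 1 0 -1 0 1; 1 0 -1 0 1; 1 0 -1 0 1; 1 0 -1 0 1; 1 0 -1 0 1; 1 0 -1 0 1; 1 0 -1 0 1"}}

```text
clock: 22.73
position: [501.9, -100.8, 6.5]
ee_rot: [0.707, -0.026, -0.707, -0.026]
contact_force: [-1.4, -0.2, 4.7]
gripper_width: 38.5
```

```bash
python3 go.py 501.9 -101 6;  python3 - <<'E'
from h import *
d=get_image("wrist");save(d,"w16.png",k=1.)
E
```

```text
delta [ 0.5  0.2 -0. ] yaw(tool y) -94.28 tilt -1.0 t 22.73 w 38.5 pos [ 501.9 -100.8    6.5] j6 -0.19 F [-1.4 -0.2  4.7]
```

View pics/w16.png

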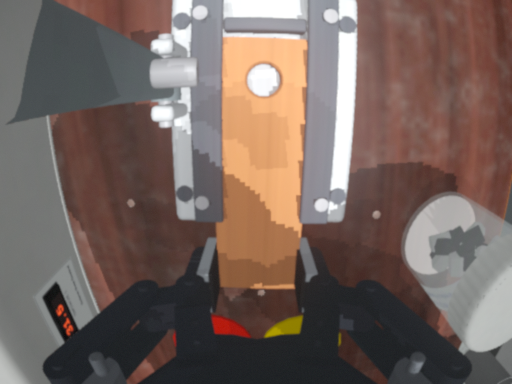

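Emit:
{"method": "apply_moves", "body": {"targets": "0 -3 0 0 1; 0 -8 0 0 1; 0 -16 0 0 1; 0 -25 0 0 1; 0 -34 0 0 1; 0 -43 0 0 1; 0 -52 0 0 1; 0 -61 0 0 1; 0 -70 0 0 1; 0 -80 0 0 1"}}

```text
clock: 23.62
position: [507.7, -19.9, 6.1]
ee_rot: [-0.706, 0.026, 0.707, 0.026]
contact_force: [0.3, 0.3, 0.6]
gripper_width: 38.0
```

```bash
python3 go.py 501.9 -101 6;  python3 - <<'E'
from h import *
d=get_image("wrist");save(d,"w17.png",k=1.)
E
```

```text
delta [ 0.1 81.3 -0.2] yaw(tool y) -94.28 tilt -1.0 t 23.62 w 38.0 pos [507.7 -19.9   6.1] j6 -0.36 F [0.3 0.3 0.6]
```

View pics/w17.png

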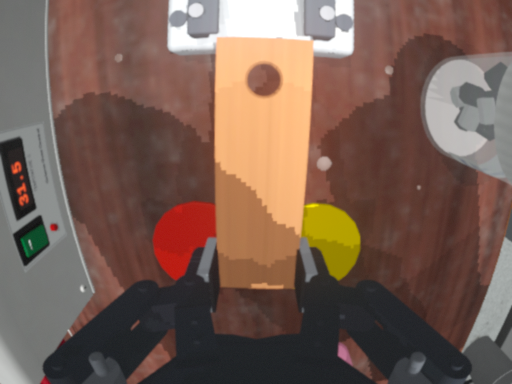

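Emit:
{"method": "apply_moves", "body": {"targets": "0 -9 0 0 1; 0 -18 0 0 1; 0 -25 0 0 1; -15 -30 0 0 1; -35 -35 0 0 1; -60 -40 0 0 1; -90 -45 0 0 1; -115 -50 0 0 1; -130 -50 0 0 1; -130 -50 0 0 1"}}

```text
clock: 24.5
position: [513.9, 30.1, 140.1]
ee_rot: [0.709, -0.025, -0.704, -0.027]
contact_force: [-0.3, 0.3, -0.3]
gripper_width: 38.2
```

```bash
python3 go.py 509 336 120;  python3 - <<'E'
from h import *
d=get_image("wrist");save(d,"w18.png",k=1.)
d=get_image("top");save(d,"top2.png",(100,150,300,250),4)
d2=get_image("scene");save(d2,"s3.png",k=1.5)
E
```

```text
delta [  20.7 -304.7   27.6] yaw(tool y) -94.22 tilt -1.0 t 24.5 w 38.2 pos [513.9  30.1 140.1] j6 -0.45 F [-0.3  0.3 -0.3]
```

View pics/w18.png

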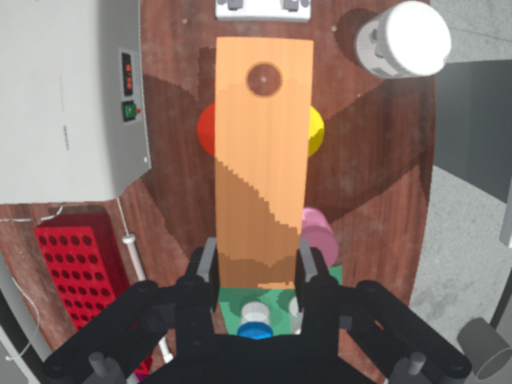

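View pics/top2.png

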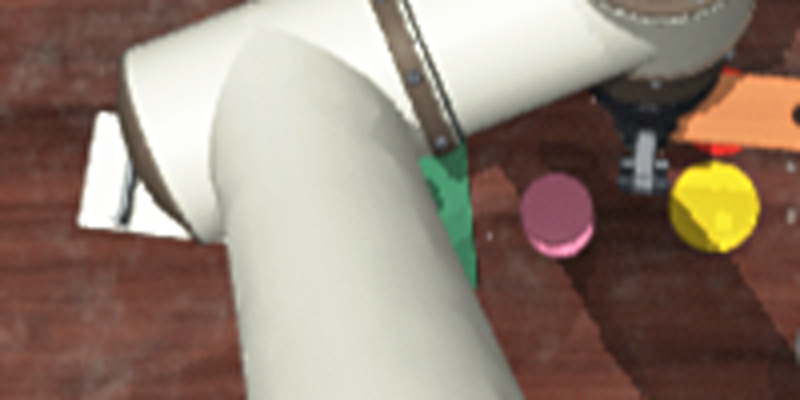

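View pics/s3.png

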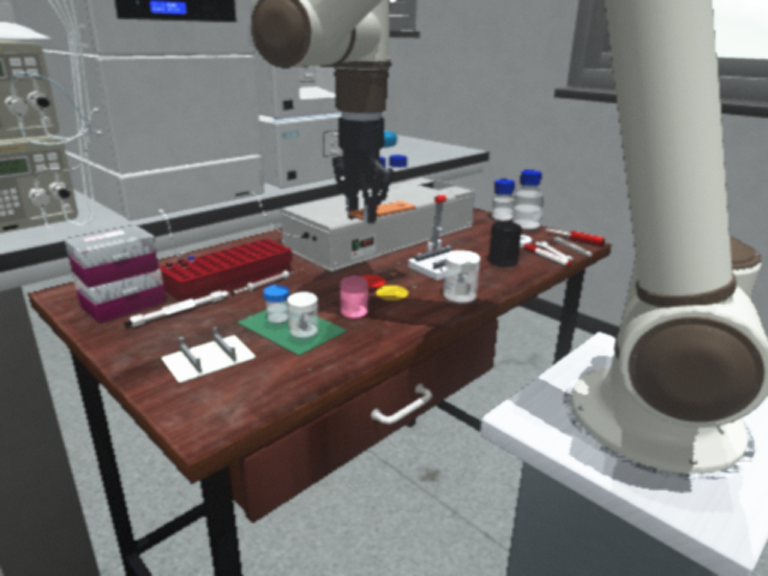

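Run:
```python
from h import *
from m import *
d=get_image("wrist");s=status.read_state()
T=np.eye(4);T[:3,:3]=R.from_quat(s["ee_rot"]).as_matrix();T[:3,3]=s["position"]
X=np.linalg.inv(T)@d["world_from_camera"]
dt=get_image("top");dt["img"]=cv2.imread("pics/top0.png")[:,:,::-1].copy()
T7=np.eye(4);T7[:3,:3]=R.from_quat([-0.518,-0.481,0.518,-0.481]).as_matrix();T7[:3,3]=[466.6,191.5,158.2]
dw=dict(img=cv2.imread("pics/w7.png")[:,:,::-1].copy(),mtx=d["mtx"],world_from_camera=T7@X)
T1=np.eye(4);T1[:3,:3]=R.from_quat([0.519,0.481,-0.517,0.481]).as_matrix();T1[:3,3]=[531.1,196.3,134.1]
dv=dict(img=cv2.imread("pics/w5.png")[:,:,::-1].copy(),mtx=d["mtx"],world_from_camera=T1@X)
for n,D,f in (("top",dt,False),("w7",dw,True),("w5",dv,True)):
    m=mask(D,(0,0,185),(180,45,255));c=proj(D,(504,336,4),f);print(n,c)
    m=near(D,m,(504,336),4,f,65 if f else 27)
    if n=="w7":
        g=mask(D,(50,60,30),(95,255,255));b,l=blobs(g,500);print("mat",[planerect(D,l,t[0],3,True)[0] for t in b])
    b,l=blobs(m,40)
    W=world(m,D,4,f);print(len(b),cv2.minAreaRect(W))
    cv2.imwrite(f"pics/m_{n}.png",m)
    im=D["img"][:,:,::-1];x,y=[int(v) for v in c];cv2.imwrite(f"pics/st_{n}.png",cv2.resize(im[max(0,y-60):y+60,max(0,x-70):x+70],None,fx=4,fy=4))
    print("crop origin",max(0,x-70),max(0,y-60))
```

```text
top [142.82755352 193.57374097]
3 ((502.5418701171875, 336.99609375), (111.08582305908203, 76.07550048828125), 81.97113800048828)
crop origin 72 133
w7 [123.08452293 152.07415394]
mat [((496.3003234863281, 195.2241973876953), (149.74960327148438, 100.08869171142578), 4.500998020172119)]
3 ((497.18035888671875, 338.38763427734375), (110.5774917602539, 81.04817962646484), 82.02297973632812)
crop origin 53 92
w5 [129.90900205 215.27483455]
4 ((494.4248046875, 339.0586242675781), (111.21363067626953, 87.56128692626953), 82.61830139160156)
crop origin 59 155
```

View pics/st_w7.png

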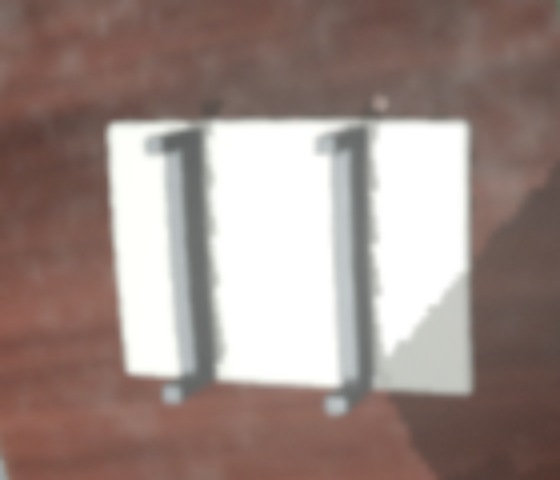

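View pics/st_w5.png

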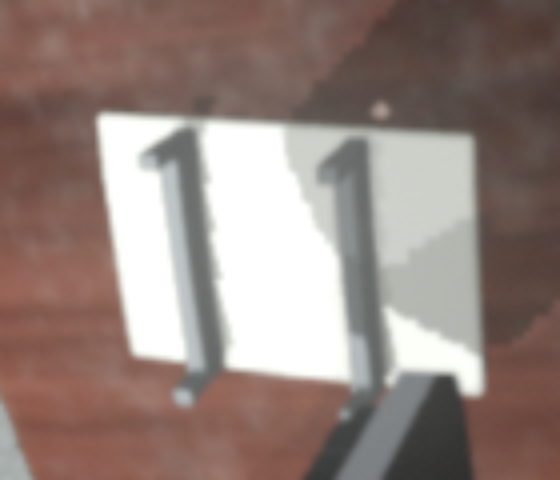

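Run:
```python
from h import *
d=get_image("wrist");s=status.read_state()
T=np.eye(4);T[:3,:3]=R.from_quat(s["ee_rot"]).as_matrix();T[:3,3]=s["position"]
X=np.linalg.inv(T)@d["world_from_camera"]
def D(q,p):
    T=np.eye(4);T[:3,:3]=R.from_quat(q).as_matrix();T[:3,3]=p;return dict(mtx=d["mtx"],world_from_camera=T@X)
dw=D([-0.518,-0.481,0.518,-0.481],[466.6,191.5,158.2]);dv=D([0.519,0.481,-0.517,0.481],[531.1,196.3,134.1])
for dd,cs,o in ((dw,[(107,124),(468,122),(471,392),(127,374)],(53,92)),(dv,[(98,113),(473,135),(484,395),(132,356)],(59,155))):
    P=np.array([pt(dd,(c[0]/4+o[0],c[1]/4+o[1]),4,True)[:2] for c in cs]);print(P.round(1).tolist(),"c",P.mean(0).round(1))
    for a,b in((0,1),(3,2),(0,3),(1,2)): v=P[a]-P[b];print(np.hypot(*v).round(1),np.degrees(np.arctan2(v[1],v[0])).round(1))
# rib tops at z18 in w7: rib centre lines mid
for c in ((190,258),(358,258)): print("rib",pt(dw,(c[0]/4+53,c[1]/4+92),18,True).round(1))
```

```text
[[544.4, 386.0], [529.3, 276.4], [456.9, 286.4], [470.9, 396.0]] c [500.4 336.2]
110.6 82.2
110.5 82.7
74.1 -7.7
73.1 -7.9
[[544.7, 385.3], [530.0, 276.4], [456.0, 286.7], [470.4, 396.6]] c [500.2 336.2]
109.9 82.3
110.9 82.5
75.1 -8.7
74.7 -7.9
rib [505.  356.8  18. ]
rib [499.4 306.7  18. ]
```

View pics/st_top.png

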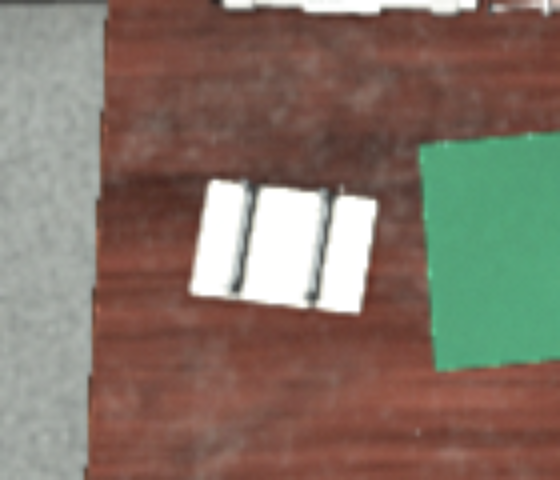

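```bash
python3 - <<'E'
from h import *
d=get_image("wrist");s=status.read_state();z=s["position"][2]+17.7;M=R.from_quat(s["ee_rot"]).as_matrix()
for uv in ((216,38),(313,41),(220,288),(296,288)):
    print(uv,(M.T@(pt(d,uv,z,True)-s["position"])).round(1))
a=np.radians(82.4)
for off in (45,47): print("TCP target",(500.7+off*np.cos(a)).round(1),(336.2+off*np.sin(a)).round(1))
E
python3 go.py 506.9 382.8 120
```

```text
(216, 38) [-17.6 107.4 -17.2]
(313, 41) [-17.5 106.4  22.9]
(220, 288) [-17.8 -13.  -19.8]
(296, 288) [-17.7 -13.1  20.1]
TCP target 506.7 380.8
TCP target 506.9 382.8
delta [  14.7 -353.    30.5] yaw(tool y) -94.31 tilt -1.0 t 24.85 w 38.4 pos [510.9  28.5 135. ] j6 -0.45 F [-0.   0.4 -0.5]
```

Emit:
{"method": "apply_moves", "body": {"targets": "0 -36 3 0 1; 0 -72 6 0 1; 0 -108 10 1 1; 0 -144 13 2 1; 0 -180 16 2 1; 0 -216 19 2 1; 0 -252 22 2 1; 0 -288 26 2 1; 0 -324 29 2 1; 0 -352 29 2 1"}}

```text
clock: 25.68
position: [508.3, 384.4, 135.1]
ee_rot: [-0.706, 0.039, 0.706, 0.038]
contact_force: [0.3, 1.0, 0.2]
gripper_width: 38.1
```

Emit:
{"method": "apply_moves", "body": {"targets": "0 0 0 0 1; 10 0 0 0 1; 25 0 0 0 1; 40 0 0 0 1; 50 0 0 0 1; 60 0 0 0 1; 60 0 0 0 1; 60 0 0 0 1"}}

```text
clock: 26.35
position: [509.0, 381.2, 75.6]
ee_rot: [-0.706, 0.039, 0.706, 0.038]
contact_force: [-0.2, -0.4, -1.0]
gripper_width: 38.0
```

```bash
python3 go.py 508.4 382.6 30;  python3 - <<'E'
from h import *
d=get_image("wrist");save(d,"w20.png",k=1.5)
d=get_image("scene");save(d,"s4.png",(50,150,350,300),2.6)
E
```

```text
delta [45.6 -1.4  0.7] yaw(tool y) -96.32 tilt -1.0 t 26.35 w 38.0 pos [509.  381.2  75.6] j6 -1.01 F [-0.2 -0.4 -1. ]
```

View pics/w20.png

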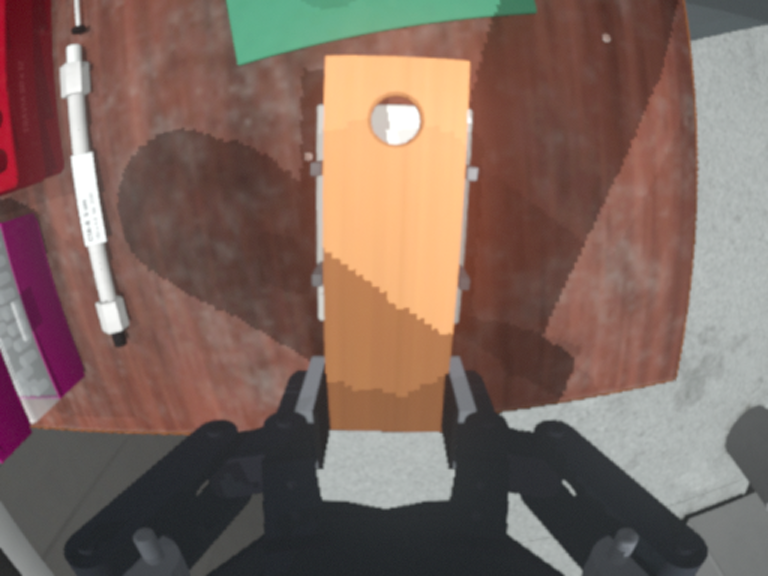

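View pics/s4.png

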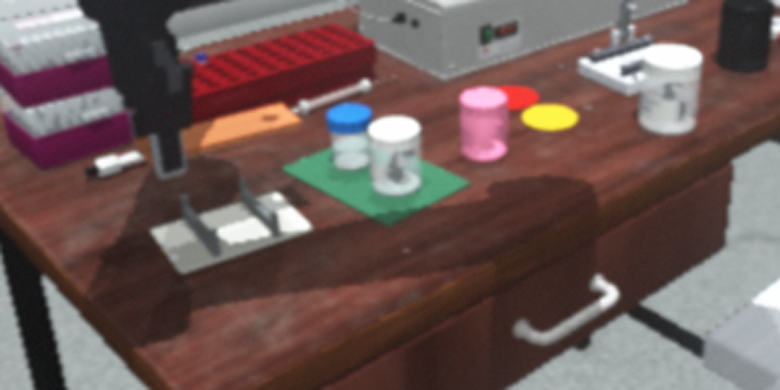

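Emit:
{"method": "apply_moves", "body": {"targets": "20 -1 0 0 1; 35 -1 0 0 1; 48 -1 0 0 1; 55 -1 0 0 1; 58 -1 0 0 1; 58 -1 0 0 1; 58 -1 0 0 1; 58 -1 0 0 1"}}

```text
clock: 27.12
position: [509.7, 383.6, 19.5]
ee_rot: [0.707, -0.038, -0.706, -0.039]
contact_force: [-0.8, 0.5, -1.2]
gripper_width: 38.5
```

```bash
python3 go.py 508.4 382.6 6.5;  python3 - <<'E'
from h import *
d=get_image("wrist");save(d,"w21.png",k=1.5)
E
```

```text
delta [13.   1.2  1.2] yaw(tool y) -96.27 tilt -1.0 t 27.12 w 38.5 pos [509.7 383.6  19.5] j6 -1.01 F [-0.8  0.5 -1.2]
```

View pics/w21.png

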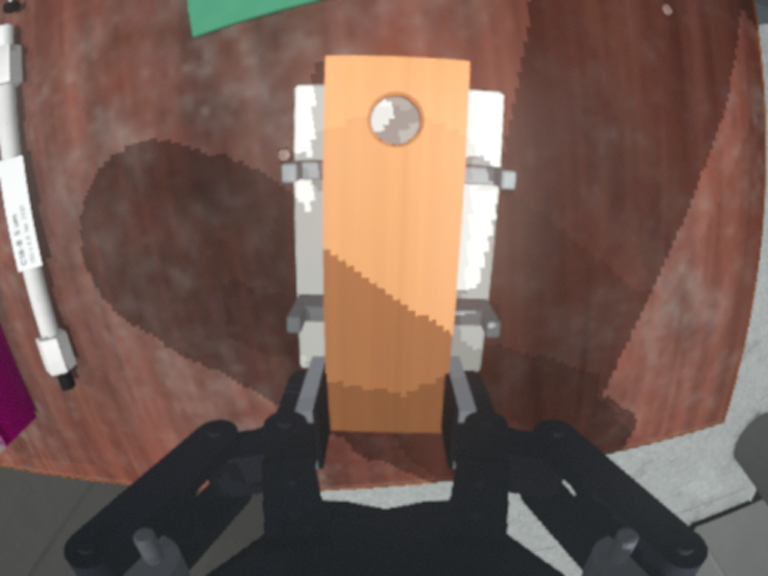

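Emit:
{"method": "apply_moves", "body": {"targets": "3 1 1 0 1; 6 1 1 0 1; 8 1 1 0 1; 9 1 1 0 1; 9 1 1 0 1; 9 1 1 0 1; 9 1 1 0 1; 9 1 1 0 1"}}

```text
clock: 27.83
position: [508.1, 382.2, 9.4]
ee_rot: [0.706, -0.039, -0.706, -0.039]
contact_force: [0.7, -0.3, -1.8]
gripper_width: 38.2
```

```bash
python3 go.py 508.4 382.6 6.5
```

```text
delta [ 2.9 -0.4 -0.3] yaw(tool y) -96.28 tilt -1.0 t 27.83 w 38.2 pos [508.1 382.2   9.4] j6 -1.01 F [ 0.7 -0.3 -1.8]
```

Emit:
{"method": "apply_moves", "body": {"targets": "1 0 0 0 1; 2 0 0 0 1; 2 0 0 0 1; 2 0 0 0 1; 2 0 0 0 1"}}

```text
clock: 28.25
position: [508.0, 382.1, 7.3]
ee_rot: [-0.706, 0.039, 0.706, 0.039]
contact_force: [-0.5, 0.5, -0.1]
gripper_width: 38.4
```

```bash
python3 go.py 508.4 382.6 6.5
```

```text
delta [ 0.8 -0.5 -0.4] yaw(tool y) -96.28 tilt -1.0 t 28.25 w 38.4 pos [508.  382.1   7.3] j6 -1.01 F [-0.5  0.5 -0.1]
```

Emit:
{"method": "apply_moves", "body": {"targets": "1 0 0 0 1; 1 0 0 0 1; 1 0 0 0 1; 1 0 0 0 -1; 1 0 0 0 -1; 1 0 0 0 -1; 1 0 0 0 -1; 1 0 0 0 -1; 1 0 0 0 -1; 1 0 0 0 -1"}}

```text
clock: 29.08
position: [508.0, 382.1, 6.3]
ee_rot: [0.706, -0.039, -0.706, -0.039]
contact_force: [0.2, 0.3, 0.0]
gripper_width: 85.6
```

```bash
python3 go.py 508.4 382.6 6.5;python3 - <<'E'
from h import *
d=get_image("wrist");save(d,"w22.png",k=1.5)
E
```

```text
delta [-0.2 -0.5 -0.3] yaw(tool y) -96.29 tilt -1.0 t 29.08 w 85.6 pos [508.  382.1   6.3] j6 -1.01 F [0.2 0.3 0. ]
```

View pics/w22.png

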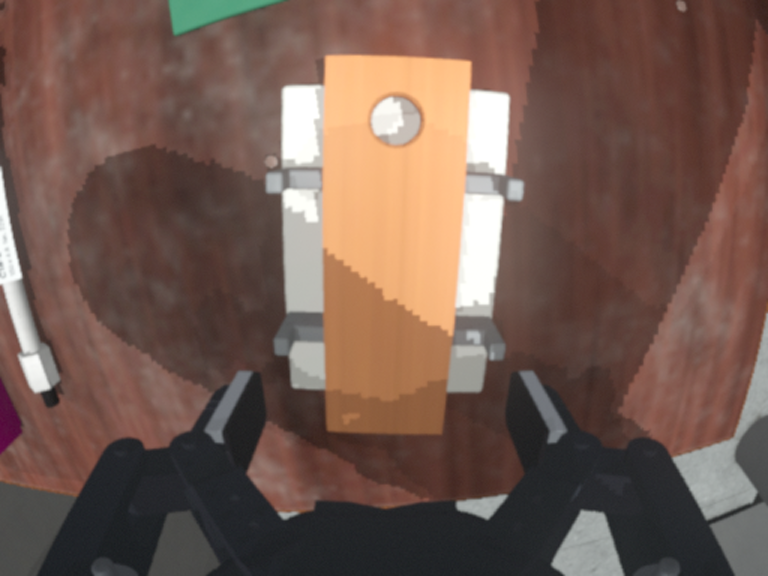

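Emit:
{"method": "apply_moves", "body": {"targets": "-10 0 0 0 -1; -40 0 0 0 -1; -80 0 0 0 -1; -120 0 0 0 -1; -150 0 0 -7 -1; -150 0 0 -14 -1; -150 20 0 -21 -1; -150 40 0 -28 -1; -150 60 0 -35 -1; -150 80 0 -42 -1"}}

```text
clock: 29.97
position: [499.0, 301.8, 157.3]
ee_rot: [0.673, 0.219, -0.672, 0.219]
contact_force: [0.6, 0.0, -0.5]
gripper_width: 85.1
```

Emit:
{"method": "apply_moves", "body": {"targets": "0 0 0 -7 -1; 0 0 0 -14 -1; 0 0 0 -21 -1; 0 0 0 -28 -1; 0 0 0 -35 -1; 0 0 0 -42 -1; 0 0 0 -49 -1; 0 0 0 -50 -1; 0 0 0 -50 -1"}}

```text
clock: 30.72
position: [499.3, 302.6, 157.0]
ee_rot: [0.519, 0.48, -0.519, 0.48]
contact_force: [0.2, 0.1, -1.1]
gripper_width: 85.5
```

```bash
python3 go.py 466.7 191.7 130;python3 - <<'E'
from h import *
d=get_image("wrist");save(d,"w23.png",k=1.5)
E
```

```text
delta [ 26.9 -24.  113.1] yaw(tool y) -4.41 tilt -1.0 t 30.72 w 85.5 pos [499.3 302.6 157. ] j6 0.67 F [ 0.2  0.1 -1.1]
```

View pics/w23.png

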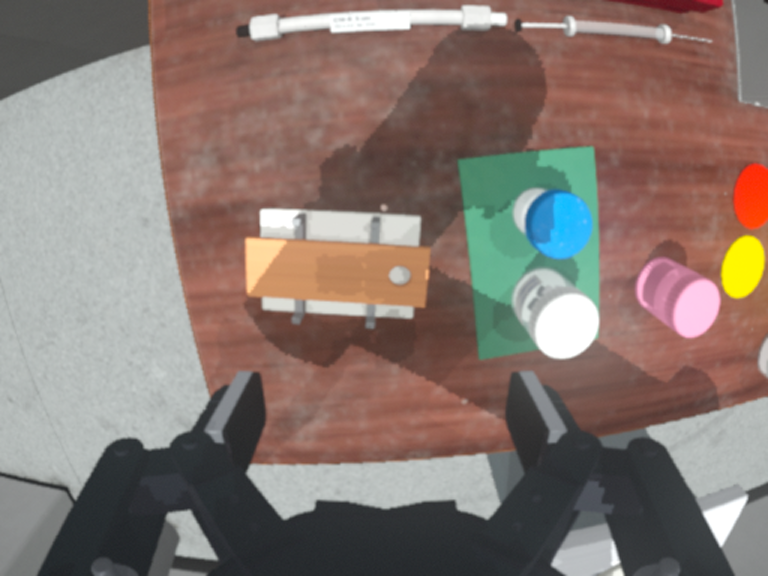

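Emit:
{"method": "apply_moves", "body": {"targets": "0 -10 35 0 -1; 0 -20 70 0 -1; 5 -24 100 0 -1; 20 -24 113 0 -1; 27 -24 113 0 -1; 27 -24 113 0 -1; 27 -24 113 0 -1"}}

```text
clock: 31.35
position: [467.5, 192.4, 129.5]
ee_rot: [0.519, 0.481, -0.518, 0.481]
contact_force: [-0.5, -0.3, 0.7]
gripper_width: 85.0
```

```bash
python3 go.py 466.7 191.7 27;python3 - <<'E'
from h import *
d=get_image("wrist");save(d,"w24.png",k=1)
E
```

```text
delta [102.5  -0.8   0.7] yaw(tool y) -4.31 tilt -1.0 t 31.35 w 85.0 pos [467.5 192.4 129.5] j6 0.78 F [-0.5 -0.3  0.7]
```

View pics/w24.png

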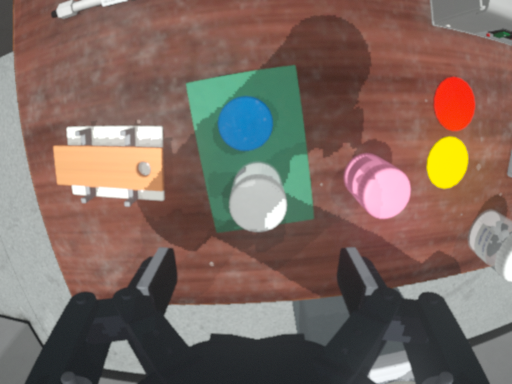

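Emit:
{"method": "apply_moves", "body": {"targets": "40 0 0 0 -1; 70 0 0 0 -1; 88 -1 0 0 -1; 96 -2 0 0 -1; 99 -2 0 0 -1; 99 -2 0 0 -1; 99 -2 0 0 -1; 99 -2 0 0 -1; 99 -2 0 0 -1"}}

```text
clock: 32.15
position: [465.6, 192.5, 31.5]
ee_rot: [0.519, 0.481, -0.517, 0.481]
contact_force: [-0.8, -0.5, 0.3]
gripper_width: 85.3
```

```bash
python3 go.py 466.7 191.7 27
```

```text
delta [4.6 1.1 0.7] yaw(tool y) -4.28 tilt -1.0 t 32.15 w 85.3 pos [465.6 192.5  31.5] j6 0.78 F [-0.8 -0.5  0.3]
```

Emit:
{"method": "apply_moves", "body": {"targets": "3 1 0 0 -1; 3 1 0 0 -1; 3 1 0 0 -1; 3 1 0 0 1; 3 1 0 0 1; 3 1 0 0 1; 3 1 0 0 1; 3 1 0 0 1; 3 1 0 0 1; 3 1 0 0 1"}}

```text
clock: 32.98
position: [466.2, 192.1, 27.6]
ee_rot: [0.519, 0.481, -0.518, 0.481]
contact_force: [0.0, -0.4, 3.8]
gripper_width: 43.6
```

```bash
python3 go.py 476.4 -15.6 127
```

```text
delta [-99.5  25.7 206.3] yaw(tool y) -4.28 tilt -1.0 t 32.98 w 43.6 pos [466.2 192.1  27.6] j6 0.78 F [ 0.  -0.4  3.8]
```

Emit:
{"method": "apply_moves", "body": {"targets": "0 0 0 0 1; -20 0 0 0 1; -55 0 0 0 1; -90 0 0 0 1; -100 6 35 0 1; -100 12 70 0 1; -100 18 105 0 1; -100 22 145 0 1; -100 25 180 0 1; -100 25 206 0 1"}}

```text
clock: 33.82
position: [474.3, -17.9, 126.8]
ee_rot: [-0.518, -0.481, 0.519, -0.48]
contact_force: [0.9, -0.7, -2.1]
gripper_width: 43.1
```

Emit:
{"method": "apply_moves", "body": {"targets": "0 0 0 0 1; 30 0 0 0 1; 60 0 0 0 1; 80 0 0 0 1; 90 0 0 0 1; 93 0 0 0 1; 93 0 0 0 1; 93 0 0 0 1; 93 0 0 0 1"}}

```text
clock: 34.57
position: [476.1, -15.2, 35.2]
ee_rot: [0.519, 0.481, -0.518, 0.481]
contact_force: [0.5, 0.0, 0.0]
gripper_width: 43.1
```

```bash
python3 go.py 475.9 -15.6 27.6
```

```text
delta [ 7.6 -0.1  0.4] yaw(tool y) -4.26 tilt -1.0 t 34.57 w 43.1 pos [476.1 -15.2  35.2] j6 1.19 F [0.5 0.  0. ]
```

Emit:
{"method": "apply_moves", "body": {"targets": "3 0 0 0 1; 5 0 0 0 1; 6 0 0 0 1; 6 0 0 0 1; 6 0 0 0 1; 7 0 0 0 1; 7 0 0 0 1"}}

```text
clock: 35.15
position: [475.6, -15.5, 27.6]
ee_rot: [0.518, 0.481, -0.518, 0.481]
contact_force: [-1.1, 0.0, 1.9]
gripper_width: 43.4
```

```bash
python3 go.py 475.9 -15.6 27.6
```

```text
delta [0.  0.3 0.1] yaw(tool y) -4.27 tilt -1.0 t 35.15 w 43.4 pos [475.6 -15.5  27.6] j6 1.19 F [-1.1  0.   1.9]
```

Emit:
{"method": "apply_moves", "body": {"targets": "0 0 0 0 -1; 0 0 0 0 -1; 0 0 0 0 -1; 0 0 0 0 -1; 0 0 0 0 -1; 0 0 0 0 -1; -20 0 0 0 -1; -55 0 0 0 -1; -90 0 0 0 -1; -110 0 0 0 -1"}}

```text
clock: 35.98
position: [476.9, -15.3, 140.8]
ee_rot: [0.52, 0.48, -0.517, 0.482]
contact_force: [-0.3, 0.1, 0.7]
gripper_width: 85.5
```

```bash
python3 go.py 530.4 196 137;python3 - <<'E'
from h import *
d=get_image("wrist");save(d,"w25.png",k=1)
E
```

```text
delta [   4.1   37.8 -214.7] yaw(tool y) -4.24 tilt -1.0 t 35.98 w 85.5 pos [476.9 -15.3 140.8] j6 1.19 F [-0.3  0.1  0.7]
```

View pics/w25.png

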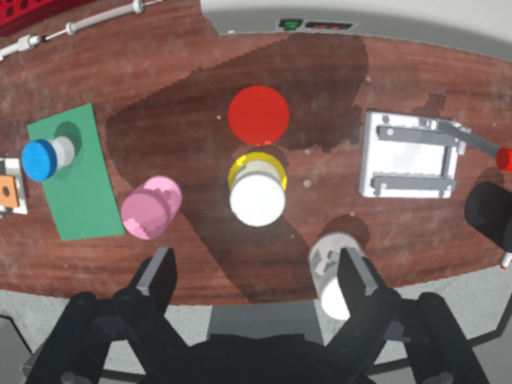

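White jar is back on yellow (lid at 258,198). Now the blue one.

Emit:
{"method": "apply_moves", "body": {"targets": "0 8 -35 0 -1; 0 15 -75 0 -1; 0 22 -115 0 -1; 0 30 -155 0 -1; 0 38 -190 0 -1; 3 38 -214 0 -1; 4 38 -214 0 -1; 4 38 -214 0 -1; 4 38 -214 0 -1"}}

```text
clock: 36.78
position: [528.6, 194.5, 132.6]
ee_rot: [-0.518, -0.481, 0.519, -0.481]
contact_force: [0.2, -0.7, 0.2]
gripper_width: 85.2
```

Emit:
{"method": "apply_moves", "body": {"targets": "0 0 0 0 -1; 30 0 0 0 -1; 60 0 0 0 -1; 82 0 0 0 -1; 92 0 0 0 -1; 97 0 0 0 -1; 97 0 0 0 -1; 97 0 0 0 -1; 97 0 0 0 -1"}}

```text
clock: 37.53
position: [530.3, 195.5, 37.9]
ee_rot: [0.519, 0.481, -0.517, 0.481]
contact_force: [-0.4, -0.0, -0.2]
gripper_width: 85.3
```

```bash
python3 go.py 530.4 196 31.7
```

```text
delta [ 6.2  0.1 -0.5] yaw(tool y) -4.28 tilt -1.0 t 37.53 w 85.3 pos [530.3 195.5  37.9] j6 0.86 F [-0.4 -0.  -0.2]
```

Emit:
{"method": "apply_moves", "body": {"targets": "4 0 0 0 -1; 4 0 0 0 -1; 4 0 0 0 -1; 4 0 0 0 1; 4 0 0 0 1; 4 0 0 0 1; 4 0 0 0 1; 4 0 0 0 1; 4 0 0 0 1; 4 0 0 0 1"}}

```text
clock: 38.37
position: [529.6, 195.3, 32.7]
ee_rot: [0.519, 0.481, -0.518, 0.481]
contact_force: [-0.8, 0.3, 3.5]
gripper_width: 39.0
```

```bash
python3 go.py 541.3 -21.4 131
```

```text
delta [-98.4  27.9 215.2] yaw(tool y) -4.27 tilt -1.0 t 38.37 w 39.0 pos [529.6 195.3  32.7] j6 0.86 F [-0.8  0.3  3.5]
```

Emit:
{"method": "apply_moves", "body": {"targets": "0 0 0 0 1; -20 0 0 0 1; -55 0 0 0 1; -90 0 0 0 1; -98 6 35 0 1; -98 12 70 0 1; -98 18 110 0 1; -98 24 150 0 1; -98 27 188 0 1; -98 27 215 0 1"}}

```text
clock: 39.2
position: [539.4, -24.1, 129.7]
ee_rot: [-0.518, -0.481, 0.519, -0.48]
contact_force: [0.3, 0.1, 0.2]
gripper_width: 38.7
```

Emit:
{"method": "apply_moves", "body": {"targets": "0 0 0 0 1; 30 0 0 0 1; 60 0 0 0 1; 80 0 0 0 1; 88 0 0 0 1; 92 0 0 0 1; 92 0 0 0 1; 92 0 0 0 1; 92 0 0 0 1"}}

```text
clock: 39.95
position: [541.2, -21.0, 39.6]
ee_rot: [0.519, 0.481, -0.517, 0.482]
contact_force: [0.4, 0.1, -0.1]
gripper_width: 39.2
```

```bash
python3 go.py 540.5 -21.4 32.7
```

```text
delta [ 6.9 -0.7  0.5] yaw(tool y) -4.26 tilt -1.0 t 39.95 w 39.2 pos [541.2 -21.   39.6] j6 1.24 F [ 0.4  0.1 -0.1]
```

Emit:
{"method": "apply_moves", "body": {"targets": "3 0 0 0 1; 5 0 0 0 1; 5 0 0 0 1; 5 0 0 0 1; 6 0 0 0 1; 6 0 0 0 1; 6 0 0 0 1"}}

```text
clock: 40.53
position: [540.5, -21.3, 32.7]
ee_rot: [0.518, 0.481, -0.518, 0.481]
contact_force: [-0.0, 0.2, 3.1]
gripper_width: 39.1
```

```bash
python3 go.py 540.5 -21.4 32.7
```

```text
delta [0.  0.  0.1] yaw(tool y) -4.27 tilt -1.0 t 40.53 w 39.1 pos [540.5 -21.3  32.7] j6 1.24 F [-0.   0.2  3.1]
```

Emit:
{"method": "apply_moves", "body": {"targets": "0 0 0 0 -1; 0 0 0 0 -1; 0 0 0 0 -1; 0 0 0 0 -1; 0 0 0 0 -1; 0 0 0 0 -1; -20 0 0 0 -1; -55 0 0 0 -1; -95 0 0 0 -1; -135 0 0 0 -1"}}

```text
clock: 41.37
position: [539.4, -21.5, 168.3]
ee_rot: [-0.518, -0.481, 0.519, -0.481]
contact_force: [0.8, 0.0, 0.2]
gripper_width: 85.1
```

Emit:
{"method": "apply_moves", "body": {"targets": "-40 -30 0 0 -1; -80 -60 0 0 -1; -110 -90 0 0 -1; -130 -120 0 0 -1; -150 -130 -30 0 -1; -180 -130 -60 0 -1; -180 -130 -90 0 -1; -180 -130 -90 0 -1; -180 -130 -90 0 -1"}}

```text
clock: 42.12
position: [416.9, 79.3, 347.5]
ee_rot: [0.518, 0.482, -0.517, 0.482]
contact_force: [-0.7, -0.5, -0.5]
gripper_width: 85.6
```

Run:
```python
from h import *
from m import *
d=get_image("wrist");save(d,"w30.png",k=1.5);s=status.read_state();print(s["clock"],s["position"],s["contact_force"])
for nm,m,P in (("yellow",mask(d,(22,100,70),(35,255,255)),(477,-15)),("red",red(d),(540,-20))):
    print(nm,cv2.minEnclosingCircle(world(near(d,m,P,3,True,25),d,3,True)))
for nm,m,P,z in (("bluecap",mask(d,(98,100,80),(115,255,255)),(540,-20),56),("whitelid",mask(d,(0,0,120),(180,40,255)),(476,-14),61)):
    mm=near(d,m,P,z,True,20);b,l=blobs(mm,20);i=max(b,key=lambda t:t[1])[0];print(nm,cv2.minEnclosingCircle(world((l==i).astype(np.uint8),d,z,True)))
m=mask(d,(6,110,130),(20,255,255));b,l=blobs(m,200);
for t in b: print("coupon",planerect(d,l,t[0],24,True)[0])
d=get_image("scene");save(d,"s9.png",(50,120,400,320),2.2)
```

```text
42.1667 [416.74254943  78.33495533 346.94005537] [ 0.62883794 -0.89173226 -1.19032524]
yellow ((476.978759765625, -14.380915641784668), 29.482011795043945)
red ((540.6831665039062, -19.56353187561035), 28.439821243286133)
bluecap ((541.3333740234375, -18.82858657836914), 20.6726131439209)
whitelid ((477.21356201171875, -12.72254467010498), 25.33831024169922)
coupon ((502.64556884765625, 337.8309326171875), (127.1341781616211, 44.72043991088867), 82.20429229736328)
coupon ((395.2226257324219, 225.22235107421875), (91.12164306640625, 253.3583984375), 0.9344152808189392)
coupon ((369.394775390625, 146.03050231933594), (15.821476936340332, 66.15452575683594), 2.284935712814331)
```

View pics/w30.png

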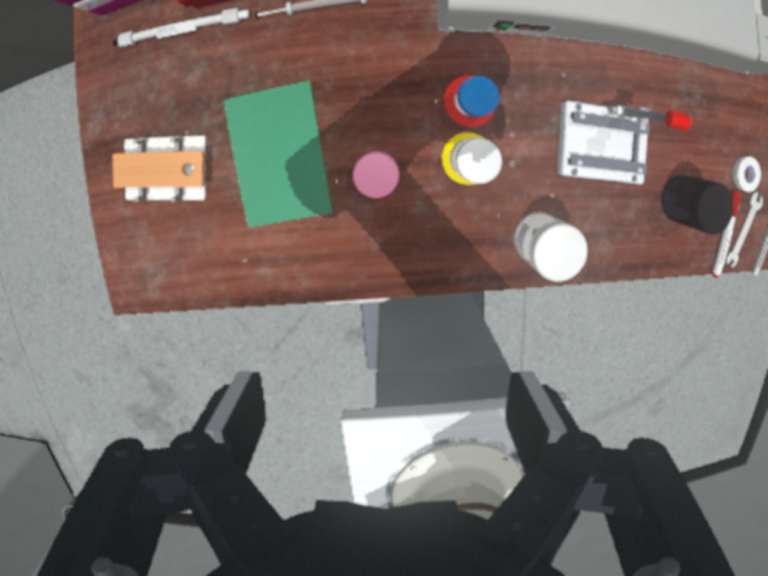

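View pics/s9.png

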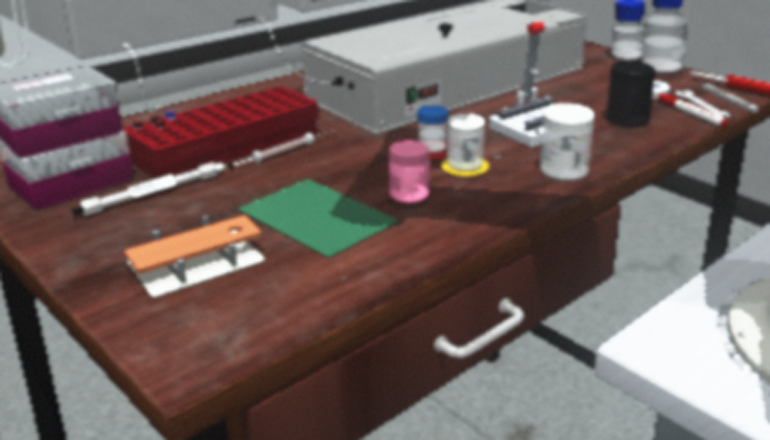

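```bash
python3 -c "
from bench import job;print(job.job_done())"
```

```text
the job is handed in; nothing more can be done
None
```

The job is done and handed in at about 42 s of the 136 s allowed. Hand-in gave no verdict, so the results below are my own last checks.

I stood both jars on the green mat, then swung the clamp bar up. I slid the coupon straight out and laid it on the ribs of the stand. Then I put the white jar back on the yellow disc and the blue jar back on the red disc.

**Last checks (wrist and scene pictures, arm raised and clear):**
- **Jars:** both look upright. Each lid centre measured within about 2 mm of its disc's centre.
- **White jar, one odd reading:** its lid measured too large (25 mm radius against 22.5 mm), because its side was caught in the colour mask. Its position is therefore less exact than the blue jar's.
- **Coupon:** it lies across both ribs, about 2–3 mm from the stand's measured centre. Its length is 82.2° in world axes against 82.4° for the stand. Its outline also measured oversized (127 x 45 mm against 120 x 40 mm), so the centre is good to a few millimetres.
- **Clamp bar:** it stands open, close to upright. I judged this by eye and from the gripper's path, and did not measure the angle.
- **Calibration:** views of the same point differed by 1–2 mm, which is within the stated accuracy. The stand's first outline measurement was 3–4 mm off because its lugs were included, so I used the plate corners instead.

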